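# Put the stacked microscope parts away in their trays

## Task

Someone has piled the microscope parts up on the bench. Take the stack apart from the top down, one part at a time, and set each part gently, right way up, flat on the floor of the tray made for its shape: the objective lens in the small round tray, the cover-glass box in the small square one, the tin in the large round one and the slide box in the long one. Never tip the objective over or drop it, and leave the oil bottle and the beaker standing where they are.

Things in the scene. Friction and masses are not known exactly. Their poses are not given: they have to be found in the camera images.
- objective: Objective lens, top of the stack: upright steel cylinder 26 mm in diameter up to 30 mm height, then a cone narrowing to 12 mm at its top, 45 mm high in all, with a black band round its foot; about 100 g. Origin: centre of its underside, z up through the nose.
- cover_box: Closed black plastic cover-glass box with a thin white seam, second from the top, under the objective: 38 x 38 mm square, 22 mm high, about 50 g. Origin: centre of its underside, x and y square to its sides, z up.
- tin: Round aluminium filter tin, third from the top, under the cover-glass box: 60 mm in diameter, 24 mm high, about 90 g. Origin: centre of its underside, z up.
- slide_box: Closed grey plastic slide box with a black seam, bottom of the stack, on the bench: 110 mm long (its x) by 62 mm wide (its y), 32 mm high, about 180 g. Origin: centre of its underside, z up.
- tray_objective: Fixed shallow aluminium tray with a dark floor; small round, for the objective: inside 46 mm, outside 54 mm in diameter, floor 3 mm thick, surrounding lip 4 mm thick with its top 8 mm above the bench (5 mm above the tray floor). Origin: centre of its underside on the bench, z up. 
- tray_cover: Fixed shallow aluminium tray with a dark floor; small square, for the cover-glass box: inside 56 x 56 mm, outside 64 x 64 mm, floor 3 mm thick, surrounding lip 4 mm thick with its top 8 mm above the bench (5 mm above the tray floor). Origin: centre of its underside on the bench, z up, x and y square to its sides. 
- tray_tin: Fixed shallow aluminium tray with a dark floor; large round, for the tin: inside 78 mm, outside 86 mm in diameter, floor 3 mm thick, surrounding lip 4 mm thick with its top 8 mm above the bench (5 mm above the tray floor). Origin: centre of its underside on the bench, z up. 
- tray_slide: Fixed shallow aluminium tray with a dark floor; long rectangle, for the slide box: inside 128 mm (its x) by 80 mm (its y), outside 136 x 88 mm, floor 3 mm thick, surrounding lip 4 mm thick with its top 8 mm above the bench (5 mm above the tray floor). Origin: centre of its underside on the bench, z up, x along its length. 
- oil_bottle: Bystander: upright amber glass oil bottle with a black cap, 28 mm in diameter, 55 mm high, loose, about 60 g. Origin: centre of its underside.
- beaker: Bystander: small upright open glass beaker, 44 mm across the rim, 50 mm high, loose, about 60 g. Origin: centre of its underside.
Not all that is in view belongs to the job. What is shaped like the cover_box but purple is not meant. Leave any green look-alike of the objective alone.

How it is judged (in metres and radians):
On the way, in this order (a step that is already met when the one before it is completed fails the run):
1. the objective stands in its small round tray (horizontal distance between objective and tray_objective below 0.013 m and z of objective in the frame of tray_objective between -0.001 and 0.006 m and angle between objective's own z axis and vertical below 0.1 rad and contact force between objective and the fingers below 0.05 N), for 0.2 s.
2. the cover-glass box is in the small square tray (horizontal distance between cover_box and tray_cover below 0.013 m and z of cover_box in the frame of tray_cover between -0.001 and 0.006 m and angle between cover_box's own z axis and vertical below 0.1 rad and contact force between cover_box and the fingers below 0.05 N), for 0.2 s.
3. the tin is in the large round tray (horizontal distance between tin and tray_tin below 0.013 m and z of tin in the frame of tray_tin between -0.001 and 0.006 m and angle between tin's own z axis and vertical below 0.1 rad and contact force between tin and the fingers below 0.05 N), for 0.2 s.
4. the slide box is in the long tray (horizontal distance between slide_box and tray_slide below 0.0145 m and z of slide_box in the frame of tray_slide between -0.001 and 0.006 m and angle between slide_box's own z axis and vertical below 0.1 rad and contact force between slide_box and the fingers below 0.05 N), for 0.2 s.
At the end, for the whole second after the job is handed in: Every part rests upright (within 0.1 rad) and released on the floor of its own tray, inside the lip: centre within 13 mm of the tray's centre (14.5 mm for the slide box), underside no more than 6 mm above the tray's underside, and nothing moving (all of step 1 and all of step 2 and all of step 3 and all of step 4 and linear speed of each of objective, cover_box, tin, slide_box below 0.02 m/s and angular speed of each of objective, cover_box, tin, slide_box below 0.2 rad/s); the robot touches nothing.
It fails at once if the objective is tipped over (angle between objective's own z axis and vertical above 0.8 rad).
It fails at once if the objective is dropped or banged into its tray (over 40 N) (contact force between objective and tray_objective above 40 N).
It fails at once if the oil bottle is moved by over 30 mm or tipped (distance of oil_bottle from where it was at the start of the episode above 0.03 m or angle between oil_bottle's own z axis and vertical above 0.5 rad).
It fails at once if the beaker is moved by over 30 mm or tipped (distance of beaker from where it was at the start of the episode above 0.03 m or angle between beaker's own z axis and vertical above 0.5 rad).
It also fails if it takes over 120 s, if anything falls off the work surface, if the arm or the gripper's body presses on something with over 40 N, if the wrist force passes 120 N, or if a joint passes its speed limit or range.

## Robot

A 6-joint arm with a two-finger parallel gripper is mounted at the origin on the work surface. World frame = base frame: x ahead of the robot, y to its left, z up, the work surface at z = 0. Lengths are in m, angles in degrees, forces in N, time in s.
With the tool pointing down it reaches from about 0.375 to 0.9 m from the base axis. Payload 3.1 kg.
Tool frame: the origin (TCP) lies at the very end of the fingers, on their centre line; the grasp point (between the pads) lies 19 mm behind it; z points along the fingers, y is the direction in which the jaws open and shut (so a half turn about z gives the same grasp; the last joint's range is limited). The gripper opens to 87 mm and grips with 3 to 60 N. Pads are 19 mm wide; open, the fingers measure 117 mm over their backs; the gripper's body (75 mm by 190 mm) begins 51 mm behind the grasp point.
Start: joints at [65.747, 30.224, 82.088, -0, 67.689, -10.227], TCP at [0.151, 0.606, 0.223] pointing down, gripper open.
Joint ranges: [-176.69, 176.69], [-43.24, 126.21], [12.49, 139.97], [-82, 262], [0, 151.66], [-163.58, 163.58]. Speed limits (degrees/s): [159.86, 159.86, 180, 180, 180, 180].

## Interface

Orientations are given as a 3x3 rotation matrix whose columns are the frame's x, y, z axes.
In Python, from rig import readout, capture, camera_model, bot, spot_in, regions_of gives the robot as it stands.
- The arm moves only by the tool send_rows, never from a script. Its argument "moves" is a list that holds one entry, the list of rows, each a list of 7 numbers: the turn, a rotation vector about the tool's x, y, z in degrees, then the shift along the tool's x, y, z in cm, then the opening, from -1 (shut) to 1 (fully open). A call has exactly 5 rows; each row shifts and turns the commanded pose from where the row before left it, along the tool's axes as they then stand; what a row does not reach is not made up. A row lasts 1/10 s, in which the tool goes at most 50 mm and 8.59 degrees, less where a joint would pass 70% of its speed; a pose out of reach is approached as far as the arm can. A call with a gripper value outside its range is refused whole. The fingers move at their own pace and stop on an object; the grip force is fixed at half the most. Time passes only in rows, so rows that do not move let the fingers close, or fill a call up. It gives the time, the measured TCP pose, the force and the opening at its end, in the units of the state.
- readout.read_state(): the state, without advancing time (a new reading comes with each control period).
- capture(name): name is "scene" or "top" or "wrist"; returns the picture (400x640x3 uint8, blue, green, red); there is no depth.
- camera_model(name): a dict with "camera_matrix" (3x3 intrinsics, pixels), "pose" (4x4, takes a point from camera to world coordinates). Camera axes: x right, y up, looking along -z (the intrinsics and any distortion apply to the point x, -y, -z); pixel columns grow to the right and rows downward; lengths in m; the calibration is good to about 2 mm. A picture is of the moment at which its call begins: read the wrist's pose just before it. camera_model takes no time and is no camera call; for the wrist camera it gives the pose at the moment of the call.
- bot.hand_in(): hands the job in, once; it reports no verdict.
Trained networks look in the newest picture that a camera, given by its name, has taken for a name from the list of things; names that differ only in an ending like _2 or _b are one class to them, and where a whole thing is asked for, a point or a joint stands for the part that bears it (a point fixed in the world has none). Each returns a list of dicts, best first, with "p" (0 to 1); they miss things now and then, are a little off and sometimes report something else, mostly with a low value. They report only what shows in the picture. A call takes as long as a camera call. They do not tell look-alikes from the thing itself.
- spot_in(camera, thing): "location" ([x, y, z] in m, in world coordinates, good to about 4 mm: the middle of the surface that is visible of it).
- regions_of(camera, thing): "mask" (400x640 bool, what is visible of it).
The state is a dict: "time_s": time; "joint_positions": joint angles; "qvel": joint speeds; "tau": joint torques, N m; "position": TCP position; "tcp_rot": TCP orientation; "force": force on the tool from outside, world axes, zero at the start; "moment": the same for the moment, N m; "opening": opening from 0.0 (shut) to 1.0 (fully open).
Only numpy, scipy, OpenCV 4.12 (cv2) and the standard library are available. Lean on these libraries where they do the work, as an engineer would, in place of code of your own. Each camera call takes 0.05 s, during which the arm holds its last target. There are 200 camera calls.

## Working session

There is one attempt and no reset: what is moved stays moved. The work goes in short steps, Python scripts to look and compute and a tool call to move; the robot and the scene stay as the last step left them, time stands still between calls to the robot, and variables do not carry over. Pictures are saved under pics/ and viewed, about 12 in all and at most 16, crops included, and the job is handed in when it is done.

Besides the shell and the picture viewer there is one more tool, called after "Call:" by a JSON object that holds its "name" and its "arguments". send_rows: Moves the arm, as the interface text tells. Its arguments: {"type":"object","properties":{"moves":{"type":"array","items":{"type":"array","items":{"type":"array","items":{"type":"number"}}}}},"required":["moves"]}

```bash
mkdir -p pics; ls; python3 - <<'E'
from rig import readout,capture,camera_model,bot,spot_in,regions_of
import cv2,numpy as np
s=readout.read_state();print(s['time_s'],s['position'],s['tcp_rot'],s['opening'])
for c in['scene','top']:
    im=capture(c);cv2.imwrite(f'pics/{c}0.png',im)
    m=camera_model(c);print(c,np.round(m['camera_matrix'],1).tolist(),np.round(m['pose'],3).tolist(),[k for k in m])
    for t in['objective','cover_box','tin','slide_box','tray_objective','tray_cover','tray_tin','tray_slide','oil_bottle','beaker']:
        print(t,[(np.round(d['location'],3).tolist(),round(d['p'],2)) for d in spot_in(c,t)][:4])
E
```

```text
pics
0.0 [0.15114404 0.60568379 0.22156349] [[-9.70181855e-01  2.42376499e-01 -8.94521582e-04]
 [ 2.42377851e-01  9.70179848e-01 -2.00991962e-03]
 [ 3.80689532e-04 -2.16679977e-03 -9.99997580e-01]] 1.002981303256455
scene [[372.0, 0.0, 313.8], [0.0, 372.0, 200.1], [0.0, 0.0, 1.0]] [[0.875, -0.33, 0.355, 0.836], [0.484, 0.566, -0.667, -0.58], [0.019, 0.755, 0.655, 0.671], [0.0, 0.0, 0.0, 1.0]] ['camera_matrix', 'pose']
objective [([0.468, 0.043, 0.107], 0.62)]
cover_box [([0.478, -0.079, 0.02], 0.84), ([0.469, 0.036, 0.08], 0.68), ([0.459, 0.145, 0.018], 0.51)]
tin [([0.473, 0.028, 0.048], 0.78)]
slide_box [([0.491, 0.023, 0.029], 0.79), ([0.465, 0.037, 0.082], 0.73), ([0.704, -0.143, 0.035], 0.43)]
tray_objective [([0.36, 0.318, 0.002], 0.44)]
tray_cover [([0.58, 0.307, 0.005], 0.72)]
tray_tin [([0.571, -0.289, 0.005], 0.94), ([0.701, 0.136, 0.034], 0.34)]
tray_slide [([0.351, -0.284, -0.005], 0.77)]
oil_bottle [([0.703, -0.142, 0.034], 0.62)]
beaker [([0.704, 0.135, 0.038], 0.74)]
top [[476.6, 0.0, 317.8], [0.0, 476.6, 202.0], [0.0, 0.0, 1.0]] [[-0.009, 0.99, -0.14, 0.386], [-1.0, -0.009, 0.001, -0.011], [-0.0, 0.14, 0.99, 1.154], [0.0, 0.0, 0.0, 1.0]] ['camera_matrix', 'pose']
objective [([0.458, 0.05, 0.111], 0.68)]
cover_box [([0.456, 0.149, 0.024], 0.83), ([0.475, -0.075, 0.022], 0.75), ([0.451, 0.047, 0.081], 0.58), ([0.364, 0.321, 0.004], 0.46)]
tin [([0.452, 0.052, 0.054], 0.54)]
slide_box [([0.494, 0.035, 0.026], 0.58), ([0.456, 0.049, 0.113], 0.44)]
tray_objective [([0.365, 0.323, 0.006], 0.85)]
tray_cover [([0.58, 0.312, 0.003], 0.87)]
tray_tin [([0.576, -0.284, 0.003], 0.55)]
tray_slide [([0.353, -0.28, 0.002], 0.83), ([0.578, 0.309, -0.0], 0.38)]
oil_bottle []
beaker [([0.712, 0.154, 0.028], 0.8)]
```

View pics/scene0.png

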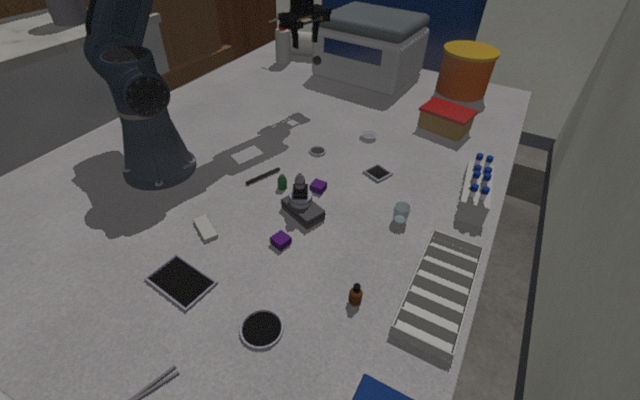

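View pics/top0.png

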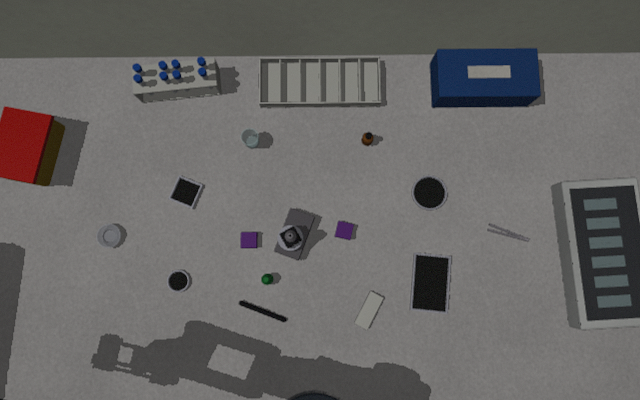

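```bash
cat > h.py <<'E'
from rig import readout,capture,camera_model,bot,spot_in,regions_of
import cv2,numpy as np
def unproj(cam,px,z,m=None):
    m=m or camera_model(cam);K=m['camera_matrix'];P=np.array(m['pose'])
    px=np.atleast_2d(px).astype(float)
    r=np.c_[(px-[K[0][2],K[1][2]])/[K[0][0],K[1][1]],np.ones(len(px))]*[1,-1,-1]
    d=r@P[:3,:3].T;o=P[:3,3]
    return (o+d*((z-o[2])/d[:,2])[:,None])[:,:2]
def proj(cam,X,m=None):
    m=m or camera_model(cam);K=np.array(m['camera_matrix']);P=np.array(m['pose'])
    c=(np.atleast_2d(X)-P[:3,3])@P[:3,:3]*[1,-1,-1]
    c=c@K.T;return c[:,:2]/c[:,2:]
def mask_rects(cam,t,z,m=None,n=3):
    for d in regions_of(cam,t)[:n]:
        M=d['mask'].astype(np.uint8);cs=cv2.findContours(M,0,cv2.CHAIN_APPROX_NONE)[0]
        c=max(cs,key=cv2.contourArea)[:,0]
        w=unproj(cam,c,z,m)
        (cx,cy),(a,b),an=cv2.minAreaRect((w*1000).astype(np.float32))
        print(t,'p%.2f'%d['p'],'px',c.mean(0).round(),'ctr %.1f %.1f size %.1f %.1f ang %.1f'%(cx,cy,a,b,an))
E
python3 - <<'E'
from h import *
im=capture('top')
for t,z in[('tray_objective',.008),('tray_cover',.008),('tray_tin',.008),('tray_slide',.008),('slide_box',.032),('tin',.056),('cover_box',.078),('objective',.1),('oil_bottle',.03)]: mask_rects('top',t,z)
cv2.imwrite('pics/c1.png',cv2.resize(im[200:300,230:370],None,fx=5,fy=5,interpolation=cv2.INTER_CUBIC))
s=readout.read_state();R=np.array(s['tcp_rot']);p=np.array(s['position'])
m=camera_model('wrist');P=np.array(m['pose']);print('wristcam in tcp',(R.T@(P[:3,3]-p)).round(4),(R.T@P[:3,:3]).round(3).tolist(),m['camera_matrix'])
print('green',unproj('top',[267,279],.02))
E
```

```text
tray_objective p0.88 px [178. 279.] ctr 365.3 321.1 size 54.2 52.2 ang 1.7
tray_objective p0.33 px [429. 192.] ctr 571.1 -282.8 size 83.6 84.7 ang 43.7
tray_cover p0.79 px [185. 191.] ctr 577.6 310.6 size 68.0 65.8 ang 67.5
tray_slide p0.74 px [430. 282.] ctr 354.6 -276.9 size 91.3 139.7 ang 83.1
slide_box p0.75 px [299. 222.] ctr 494.9 36.4 size 64.0 57.2 ang 66.8
slide_box p0.30 px [429. 192.] ctr 566.6 -276.6 size 83.8 82.1 ang 89.5
tin p0.51 px [288. 245.] ctr 444.2 56.1 size 55.3 26.7 ang 76.7
cover_box p0.74 px [249. 239.] ctr 455.1 144.7 size 36.2 38.4 ang 0.5
cover_box p0.69 px [343. 230.] ctr 475.3 -69.4 size 36.6 37.4 ang 75.4
objective p0.52 px [290. 236.] ctr 460.8 49.9 size 22.1 24.4 ang 89.9
wristcam in tcp [ 7.510e-02  1.000e-04 -1.633e-01] [[0.0, 0.961, 0.276], [1.0, -0.0, -0.001], [-0.001, 0.276, -0.961]] [[338.49800759   0.         322.05714423]
 [  0.         338.49800759 203.28526553]
 [  0.           0.           1.        ]]
green [[0.36477515 0.10858926]]
```

View pics/c1.png

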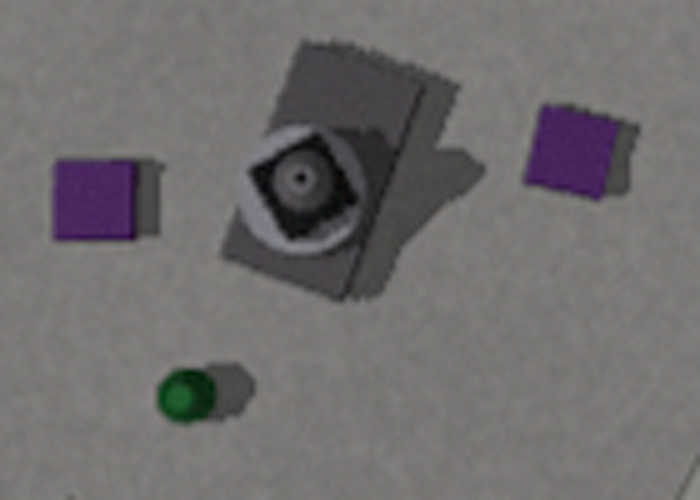

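Call:
{"name": "send_rows", "arguments": {"moves": [[[0,0,0,-2.9,-3.1,0,1],[0,0,0,-2.9,-3.1,0,1],[0,0,0,-2.9,-3.1,0,1],[0,0,0,-2.9,-3.1,0,1],[0,0,0,-2.9,-3.1,0,1]]]}}

```text
time_s: 2.1
position: [0.2551, 0.4195, 0.2228]
tcp_rot: [[-0.97, 0.242, 0.001], [0.242, 0.97, 0.0], [-0.0, 0.001, -1.0]]
force: [-0.2, -0.2, -0.5]
opening: 1.001
```

Call:
{"name": "send_rows", "arguments": {"moves": [[[0,0,0,-2.9,-3.1,0,1],[0,0,0,-2.9,-3.1,0,1],[0,0,0,-2.9,-3.1,0,1],[0,0,0,-2.9,-3.1,0,1],[0,0,0,-2.9,-3.1,0,1]]]}}

```text
time_s: 2.6
position: [0.3585, 0.2339, 0.2229]
tcp_rot: [[-0.97, 0.242, 0.001], [0.242, 0.97, 0.0], [-0.001, 0.001, -1.0]]
force: [0.7, 0.5, -0.7]
opening: 0.999
```

Call:
{"name": "send_rows", "arguments": {"moves": [[[0,0,0,-2.9,-3.1,0,1],[0,0,0,-2.9,-3.1,0,1],[0,0,0,-2.9,-3.1,0,1],[0,0,0,-2.9,-3.1,0,1],[0,0,0,-2.9,-3.1,0,1]]]}}

```text
time_s: 3.1
position: [0.4616, 0.048, 0.2229]
tcp_rot: [[-0.97, 0.243, 0.001], [0.243, 0.97, 0.0], [-0.001, 0.0, -1.0]]
force: [0.6, 0.1, 0.6]
opening: 1.002
```

```bash
cat >> h.py <<'E'
def st():
    s=readout.read_state();R=np.array(s['tcp_rot']);p=np.array(s['position'])
    print('t %.2f'%s['time_s'],'p',p.round(4),'jaw az %.1f'%np.degrees(np.arctan2(R[1,1],R[0,1])),'tilt',R[:2,2].round(3),'open %.3f'%s['opening'],'F',np.round(s['force'],1),'j',np.round(s['joint_positions'],0))
    return p,R
def go(x,y,z,az=None):
    "deltas in tool axes (cm), and turn about tool z (deg) to set jaw azimuth (mod 180)"
    p,R=st()
    d=R.T@(np.array([x,y,z])-p)*100
    t=0
    if az is not None:
        t=-((az-np.degrees(np.arctan2(R[1,1],R[0,1]))+90)%180-90)
    az0=np.degrees(np.arctan2(R[1,1],R[0,1]))-t
    a=np.radians(az0);y_=np.array([np.cos(a),np.sin(a)]);x_=np.array([-y_[1],y_[0]])
    dw=np.array([x,y])-p[:2]
    print('shift cm',d.round(2),'turn z %.1f'%t,'| shift if turned first',(x_@dw*100).round(2),(y_@dw*100).round(2))
E
python3 - <<'E'
from h import *
st()
m=camera_model('wrist');im=capture('wrist');cv2.imwrite('pics/w1.png',im)
for t,z in[('slide_box',.032),('tin',.056),('cover_box',.078),('objective',.108)]: mask_rects('wrist',t,z,m)
E
```

```text
t 3.10 p [0.4616 0.048  0.2229] jaw az 75.9 tilt [0.001 0.   ] open 1.002 F [0.6 0.1 0.6] j [ -8.  18. 104.   0.  58. -84.]
slide_box p0.81 px [317. 183.] ctr 469.7 44.7 size 62.1 113.9 ang 69.4
tin p0.84 px [331. 174.] ctr 455.1 57.2 size 60.8 49.4 ang 40.9
tin p0.72 px [317. 183.] ctr 464.4 46.0 size 58.8 105.7 ang 69.6
cover_box p0.86 px [223. 215.] ctr 463.5 -50.1 size 36.1 33.2 ang 75.9
cover_box p0.83 px [415. 150.] ctr 446.0 138.8 size 34.6 35.0 ang 89.2
cover_box p0.70 px [324. 180.] ctr 458.9 50.9 size 41.2 39.9 ang 31.0
objective p0.66 px [357.  72.] ctr 371.2 98.6 size 20.5 22.0 ang 44.1
objective p0.65 px [322. 193.] ctr 457.3 49.8 size 26.3 30.6 ang 75.9
```

View pics/w1.png

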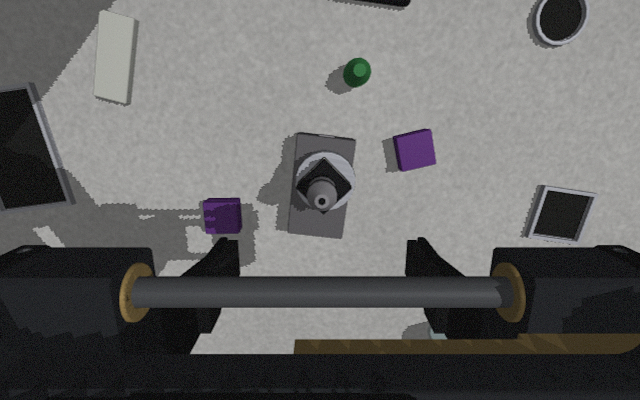

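```bash
python3 - <<'E'
from h import *
im=cv2.imread('pics/w1.png');cv2.imwrite('pics/w1c.png',cv2.resize(im[125:245,255:385],None,fx=5,fy=5,interpolation=cv2.INTER_CUBIC))
print(unproj('wrist',[322,202],.123),unproj('top',[290.2,235.5],.123))
for x,y in[(.458,.050),(.46,.05)]:
  for z in(.123,.108,.078): print(x,y,z,proj('wrist',[x,y,z]),proj('top',[x,y,z]))
E
```

```text
[[0.45920071 0.05045034]] [[0.45915517 0.04810711]]
0.458 0.05 0.123 [[321.0954857  200.73915772]] [[289.32498788 236.04207289]]
0.458 0.05 0.108 [[321.12945896 196.0161439 ]] [[289.73015217 236.5156932 ]]
0.458 0.05 0.078 [[321.18809981 187.86380516]] [[290.5068988  237.42367794]]
0.46 0.05 0.123 [[321.69949514 203.05528408]] [[289.32444349 235.11724392]]
0.46 0.05 0.108 [[321.70311687 198.22486994]] [[289.72950703 235.60387262]]
0.46 0.05 0.078 [[321.70936996 189.88492248]] [[290.50606927 236.53680641]]
```

View pics/w1c.png

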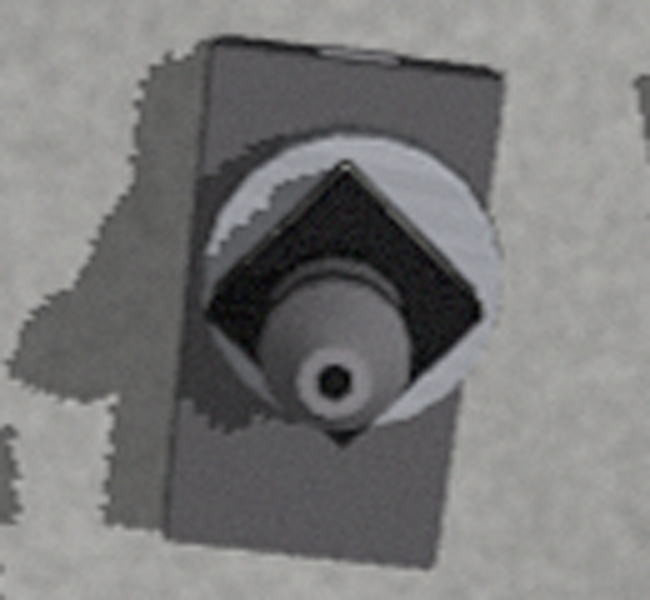

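```bash
python3 - <<'E'
from h import *
go(.4585,.0495,.086)
E
```

```text
t 3.35 p [0.4601 0.05   0.2224] jaw az 75.9 tilt [-0.001  0.001] open 1.001 F [-0.3  0.2  0.8] j [ -8.  18. 105.   0.  58. -84.]
shift cm [ 0.13 -0.09 13.64] turn z 0.0 | shift if turned first 0.14 -0.08
```

Call:
{"name": "send_rows", "arguments": {"moves": [[[0,0,0,0.1,-0.1,3,1],[0,0,0,0,0,3,1],[0,0,0,0,0,3,1],[0,0,0,0,0,2.5,1],[0,0,0,0,0,1,1]]]}}

```text
time_s: 3.85
position: [0.4572, 0.0507, 0.0959]
tcp_rot: [[-0.971, 0.24, -0.005], [0.24, 0.971, 0.001], [0.005, -0.0, -1.0]]
force: [0.2, -0.5, 0.7]
opening: 0.997
```

Call:
{"name": "send_rows", "arguments": {"moves": [[[0,0,0,0,0,0.6,1],[0,0,0,0,0,0.5,1],[0,0,0,0,0,0,1],[0,0,0,0,0,0,1],[0,0,0,0,0,0,1]]]}}

```text
time_s: 4.35
position: [0.4601, 0.049, 0.0873]
tcp_rot: [[-0.97, 0.242, 0.002], [0.242, 0.97, -0.0], [-0.002, 0.0, -1.0]]
force: [0.0, 0.1, 0.0]
opening: 1.003
```

```bash
python3 - <<'E'
from h import *
go(.4585,.0495,.086)
im=capture('wrist');cv2.imwrite('pics/w2.png',im)
E
```

```text
t 4.35 p [0.4601 0.049  0.0873] jaw az 76.0 tilt [ 0.002 -0.   ] open 1.003 F [0.  0.1 0. ] j [ -8.  32. 112.   0.  36. -84.]
shift cm [0.17 0.01 0.13] turn z 0.0 | shift if turned first 0.17 0.01
```

View pics/w2.png

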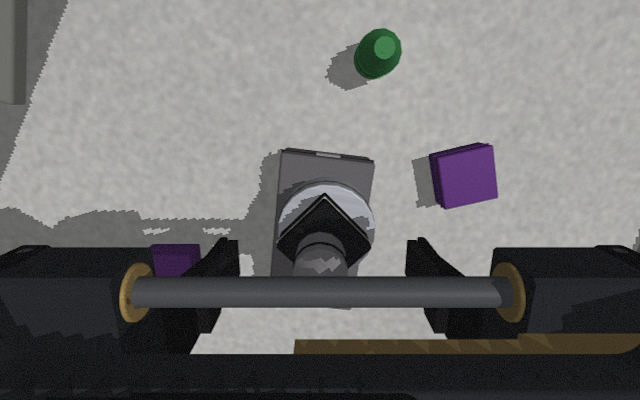

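Call:
{"name": "send_rows", "arguments": {"moves": [[[0,0,0,0.1,0,0.1,-0.1],[0,0,0,0,0,0,-0.3],[0,0,0,0,0,0,-1],[0,0,0,0,0,0,-1],[0,0,0,0,0,0,-1]]]}}

```text
time_s: 4.9
position: [0.4586, 0.0493, 0.0855]
tcp_rot: [[-0.97, 0.242, -0.0], [0.242, 0.97, 0.0], [0.0, 0.0, -1.0]]
force: [-0.2, -0.7, -0.1]
opening: 0.629
```

Call:
{"name": "send_rows", "arguments": {"moves": [[[0,0,0,0,0,0,-1],[0,0,0,0,0,0,-1],[0,0,0,0,0,-0.3,-1],[0,0,0,0,0,-1,-1],[0,0,0,0,0,-1.5,-1]]]}}

```text
time_s: 5.4
position: [0.4579, 0.0494, 0.1137]
tcp_rot: [[-0.97, 0.242, -0.002], [0.242, 0.97, 0.0], [0.002, -0.0, -1.0]]
force: [0.1, -0.5, -1.7]
opening: 0.288
```

```bash
python3 - <<'E'
from h import *
go(.365,.321,.13)
im=capture('wrist');cv2.imwrite('pics/w3.png',im)
E
```

```text
t 5.40 p [0.4579 0.0494 0.1137] jaw az 76.0 tilt [-0.002  0.   ] open 0.288 F [ 0.1 -0.5 -1.7] j [ -8.  28. 111.  -0.  41. -84.]
shift cm [15.6 24.1 -1.6] turn z 0.0 | shift if turned first 15.6 24.1
```

View pics/w3.png

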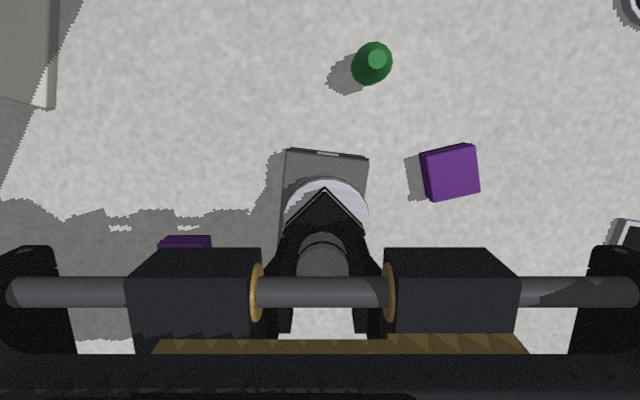

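Call:
{"name": "send_rows", "arguments": {"moves": [[[0,0,0,0,0,-1,-1],[0,0,0,0,0,-2,-1],[0,0,0,0,0,-2,-1],[0,0,0,0,0,0,-1],[0,0,0,0,0,0,-1]]]}}

```text
time_s: 5.95
position: [0.4585, 0.0493, 0.1637]
tcp_rot: [[-0.97, 0.242, 0.001], [0.242, 0.97, -0.0], [-0.001, 0.0, -1.0]]
force: [-0.9, 0.1, -1.3]
opening: 0.284
```

```bash
python3 - <<'E'
from h import *
go(.365,.321,.16)
im=capture('wrist');a=cv2.imread('pics/w2.png')
f=lambda i:cv2.resize(i[170:340,235:410],None,fx=2.2,fy=2.2)
cv2.imwrite('pics/w4.png',np.hstack([f(a),f(im)]))
p,R=st();m=camera_model('wrist')
# predicted px of the objective foot circle centre at several depths below TCP
for k in(.002,.005,.008,.012,.018): print(k,proj('wrist',p+R@[0.013,0,k],m))
E
```

```text
t 5.95 p [0.4585 0.0493 0.1637] jaw az 76.0 tilt [ 0.001 -0.   ] open 0.284 F [-0.9  0.1 -1.3] j [ -8.  23. 109.   0.  48. -84.]
shift cm [15.66 24.09  0.36] turn z 0.0 | shift if turned first 15.66 24.09
t 6.00 p [0.458  0.0494 0.1631] jaw az 76.0 tilt [-0.001  0.   ] open 0.292 F [ 0.  -1.1 -0.6] j [ -8.  23. 109.  -0.  48. -84.]
0.002 [[321.60934525 230.53458458]]
0.005 [[321.61342577 228.53133926]]
0.008 [[321.61737682 226.59165139]]
0.012 [[321.62245393 224.09914837]]
0.018 [[321.62968712 220.54816536]]
```

View pics/w4.png

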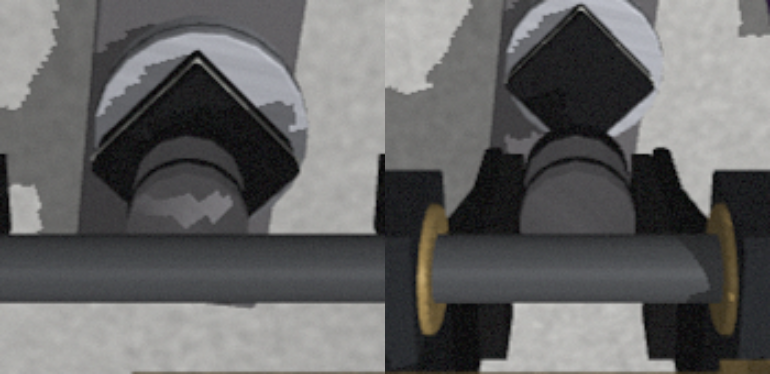

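Call:
{"name": "send_rows", "arguments": {"moves": [[[0,0,0,1.0,1.5,0,-1],[0,0,0,1.7,2.6,0,-1],[0,0,0,1.7,2.6,0,-1],[0,0,0,1.7,2.6,0,-1],[0,0,0,1.7,2.6,0,-1]]]}}

```text
time_s: 6.5
position: [0.4103, 0.1845, 0.1623]
tcp_rot: [[-0.97, 0.243, -0.003], [0.243, 0.97, -0.0], [0.003, -0.001, -1.0]]
force: [0.7, -0.6, -0.4]
opening: 0.287
```

Call:
{"name": "send_rows", "arguments": {"moves": [[[0,0,0,1.7,2.6,0,-1],[0,0,0,1.7,2.6,0,-1],[0,0,0,1.7,2.6,1,-1],[0,0,0,1.7,2.6,1,-1],[0,0,0,1.0,1.8,1,-1]]]}}

```text
time_s: 7.0
position: [0.3638, 0.3221, 0.1319]
tcp_rot: [[-0.97, 0.241, -0.003], [0.241, 0.97, -0.001], [0.002, -0.002, -1.0]]
force: [1.5, -1.1, -1.1]
opening: 0.291
```

```bash
python3 - <<'E'
from h import *
m=camera_model('wrist')
im=capture('wrist');cv2.imwrite('pics/w5.png',im)
mask_rects('wrist','tray_objective',.008,m)
mask_rects('wrist','objective',.1,m,1)
p,R=st()
go(.365,.321,.03)
for k in(.004,.008,.012,.016):
  print(k,proj('wrist',p+R@[0.013,0,k],m))
E
```

```text
tray_objective p0.60 px [321. 194.] ctr 362.4 321.1 size 53.0 53.9 ang 63.5
objective p0.82 px [323. 255.] ctr 375.7 319.6 size 32.6 33.9 ang 76.1
t 7.15 p [0.3641 0.321  0.1319] jaw az 76.1 tilt [-0.003 -0.002] open 0.290 F [-0.3 -0.3 -0.7] j [ 28.  28. 107.  -0.  46. -48.]
t 7.15 p [0.3641 0.321  0.1319] jaw az 76.1 tilt [-0.003 -0.002] open 0.290 F [-0.3 -0.3 -0.7] j [ 28.  28. 107.  -0.  46. -48.]
shift cm [-0.12  0.05 10.19] turn z 0.0 | shift if turned first -0.09 0.02
0.004 [[319.71562448 230.09685041]]
0.008 [[319.7514074  227.47583371]]
0.012 [[319.78570966 224.96327245]]
0.016 [[319.81862129 222.55257139]]
```

View pics/w5.png

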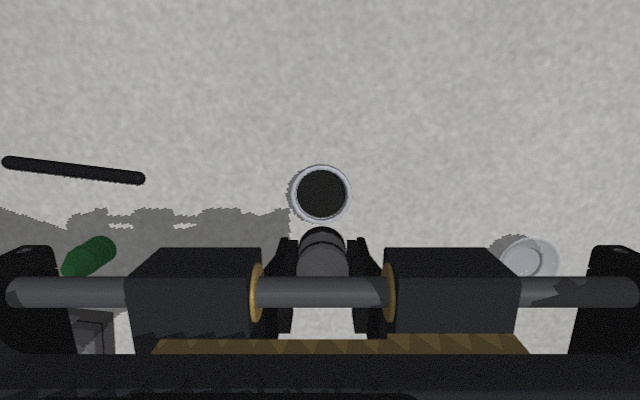

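Call:
{"name": "send_rows", "arguments": {"moves": [[[0,0,0,0,0,3,-1],[0,0,0,0,0,3,-1],[0,0,0,0,0,2.5,-1],[0,0,0,0,0,1.5,-1],[0,0,0,0,0,0.6,-1]]]}}

```text
time_s: 7.65
position: [0.3652, 0.3193, 0.026]
tcp_rot: [[-0.97, 0.244, -0.003], [0.244, 0.97, -0.002], [0.003, -0.003, -1.0]]
force: [-0.8, 0.1, -1.0]
opening: 0.29
```

Call:
{"name": "send_rows", "arguments": {"moves": [[[0,0,0,0,0,0.2,-1],[0,0,0,0,0,0.1,-1],[0,0,0,0,0,0.1,-1],[0,0,0,0,0,0,-1],[0,0,0,0,0,0,-1]]]}}

```text
time_s: 8.15
position: [0.3659, 0.3211, 0.0241]
tcp_rot: [[-0.97, 0.242, 0.001], [0.242, 0.97, 0.001], [-0.001, 0.001, -1.0]]
force: [-0.3, 0.5, -1.2]
opening: 0.288
```

Call:
{"name": "send_rows", "arguments": {"moves": [[[0,0,0,0,0,0.1,-1],[0,0,0,0,0,0.1,-1],[0,0,0,0,0,0,-1],[0,0,0,0,0,0,-1],[0,0,0,0,0,0,-1]]]}}

```text
time_s: 8.65
position: [0.3656, 0.3209, 0.0215]
tcp_rot: [[-0.97, 0.242, -0.0], [0.242, 0.97, -0.0], [0.0, -0.0, -1.0]]
force: [0.6, 0.3, -0.4]
opening: 0.286
```

```bash
python3 - <<'E'
from h import *
capture('wrist')
p,R=st()
E
```

```text
t 8.70 p [0.3656 0.3209 0.0215] jaw az 76.0 tilt [-0. -0.] open 0.288 F [-0.4  0.2 -1.5] j [ 28.  40. 110.  -0.  30. -48.]
```

Call:
{"name": "send_rows", "arguments": {"moves": [[[0,0,0,0.1,0,0.2,-1],[0,0,0,0,0,0.1,-1],[0,0,0,0,0,0.1,-1],[0,0,0,0,0,0,-1],[0,0,0,0,0,0,-1]]]}}

```text
time_s: 9.2
position: [0.3646, 0.3211, 0.0186]
tcp_rot: [[-0.97, 0.242, 0.0], [0.242, 0.97, 0.0], [-0.0, 0.0, -1.0]]
force: [-1.6, -1.3, 10.8]
opening: 0.285
```

Call:
{"name": "send_rows", "arguments": {"moves": [[[0,0,0,0,0,0.1,-1],[0,0,0,0,0,0.1,-1],[0,0,0,0,0,0,-1],[0,0,0,0,0,0,-1],[0,0,0,0,0,0,-1]]]}}

```text
time_s: 9.7
position: [0.3645, 0.321, 0.0184]
tcp_rot: [[-0.97, 0.242, 0.001], [0.242, 0.97, 0.0], [-0.001, 0.001, -1.0]]
force: [-3.9, -2.2, 27.2]
opening: 0.29
```

Call:
{"name": "send_rows", "arguments": {"moves": [[[0,0,0,0,0,-0.1,-1],[0,0,0,0,0,-0.1,-1],[0,0,0,0,0,0,-1],[0,0,0,0,0,0,-1],[0,0,0,0,0,0,-1]]]}}

```text
time_s: 10.2
position: [0.3645, 0.321, 0.0185]
tcp_rot: [[-0.97, 0.242, 0.0], [0.242, 0.97, -0.0], [-0.0, 0.0, -1.0]]
force: [-2.3, -1.4, 12.1]
opening: 0.289
```

```bash
python3 - <<'E'
from h import *
st()
im=capture('wrist')
a=cv2.resize(im[150:300,240:400],(480,450),interpolation=cv2.INTER_CUBIC)
im=capture('scene')
b=cv2.resize(im[130:180,290:345],(440,400),interpolation=cv2.INTER_CUBIC)
c=np.zeros((450,920,3),np.uint8);c[:,:480]=a;c[:400,480:]=b
cv2.imwrite('pics/w6.png',cv2.resize(c,(800,391)))
E
```

```text
t 10.20 p [0.3645 0.321  0.0185] jaw az 76.0 tilt [ 0. -0.] open 0.289 F [-2.3 -1.4 12.1] j [ 28.  40. 110.  -0.  29. -48.]
```

View pics/w6.png

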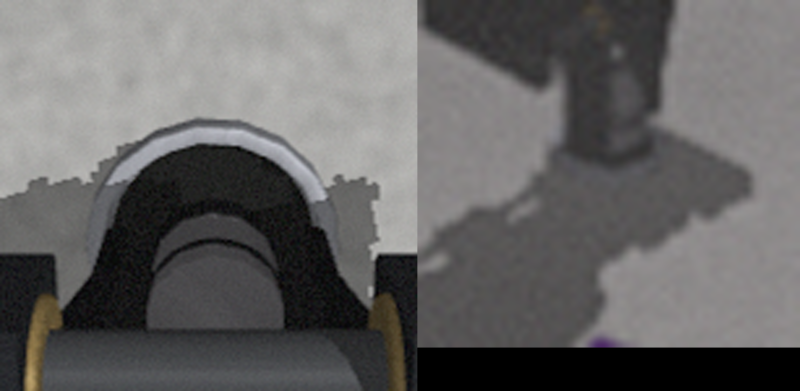

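Call:
{"name": "send_rows", "arguments": {"moves": [[[0,0,0,0,0,-0.1,-1],[0,0,0,0,0,0,-0.3],[0,0,0,0,0,0,0],[0,0,0,0,0,0,0.3],[0,0,0,0,0,0,1]]]}}

```text
time_s: 10.8
position: [0.3647, 0.3212, 0.0183]
tcp_rot: [[-0.97, 0.242, -0.0], [0.242, 0.97, -0.0], [0.0, -0.0, -1.0]]
force: [0.4, 0.2, -0.1]
opening: 0.541
```

Call:
{"name": "send_rows", "arguments": {"moves": [[[0,0,0,0,0,0,1],[0,0,0,0,0,0,1],[0,0,0,0,0,0,1],[0,0,0,0,0,0,1],[0,0,0,0,0,0,1]]]}}

```text
time_s: 11.3
position: [0.3647, 0.3212, 0.0186]
tcp_rot: [[-0.97, 0.242, 0.0], [0.242, 0.97, 0.0], [-0.0, 0.0, -1.0]]
force: [0.1, 0.1, 0.8]
opening: 0.962
```

Call:
{"name": "send_rows", "arguments": {"moves": [[[0,0,0,0,0,-1,1],[0,0,0,0,0,-3,1],[0,0,0,0,0,-4,1],[0,0,0,0,0,-4,1],[0,0,0,0,0,-4,1]]]}}

```text
time_s: 11.8
position: [0.3642, 0.3209, 0.1807]
tcp_rot: [[-0.97, 0.242, 0.0], [0.242, 0.97, 0.0], [-0.0, 0.0, -1.0]]
force: [1.6, 1.4, -1.0]
opening: 0.997
```

```bash
python3 - <<'E'
from h import *
im=capture('wrist');m=camera_model('wrist')
mask_rects('wrist','tray_objective',.008,m,1);mask_rects('wrist','objective',.018,m,1)
im=capture('top')
mask_rects('top','objective',.02);mask_rects('top','cover_box',.078);mask_rects('top','tin',.056)
go(.456,.05,.20,32)
E
```

```text
tray_objective p0.83 px [322. 182.] ctr 369.7 324.3 size 53.7 56.0 ang 77.3
objective p0.80 px [323. 189.] ctr 374.9 324.0 size 26.3 33.2 ang 75.4
objective p0.66 px [267. 278.] ctr 366.0 109.8 size 25.6 25.8 ang 0.3
cover_box p0.69 px [290. 237.] ctr 459.7 50.9 size 41.5 39.2 ang 26.6
cover_box p0.60 px [344. 230.] ctr 474.8 -70.1 size 38.2 38.0 ang 75.4
cover_box p0.59 px [248. 239.] ctr 455.3 145.9 size 36.5 36.1 ang 0.5
tin p0.76 px [286. 240.] ctr 454.9 59.6 size 62.8 46.1 ang 38.4
t 12.15 p [0.3635 0.3205 0.1774] jaw az 76.0 tilt [-0.003 -0.002] open 0.998 F [ 0.5 -0.5 -0.3] j [ 28.  23. 104.  -0.  52. -48.]
shift cm [-15.52 -24.01  -2.25] turn z 44.0 | shift if turned first -27.84 -6.49
```

Call:
{"name": "send_rows", "arguments": {"moves": [[[0,0,0,-1.94,-3.0,-0.3,1],[0,0,0,-1.94,-3.0,-0.3,1],[0,0,0,-1.94,-3.0,-0.3,1],[0,0,0,-1.94,-3.0,-0.3,1],[0,0,0,-1.94,-3.0,-0.3,1]]]}}

```text
time_s: 12.65
position: [0.4216, 0.1507, 0.1921]
tcp_rot: [[-0.97, 0.242, -0.004], [0.242, 0.97, -0.0], [0.004, -0.001, -1.0]]
force: [0.7, -0.7, 0.2]
opening: 1.0
```

Call:
{"name": "send_rows", "arguments": {"moves": [[[0,0,0,-1.94,-3.0,-0.3,1],[0,0,0,-1.94,-3.0,-0.3,1],[0,0,0,-1.94,-3.0,-0.3,1],[0,0,7.5,0,0,0,1],[0,0,7.5,0,0,0,1]]]}}

```text
time_s: 13.15
position: [0.4566, 0.0494, 0.2009]
tcp_rot: [[-0.87, 0.492, -0.004], [0.492, 0.87, 0.001], [0.004, -0.001, -1.0]]
force: [-0.3, 0.0, 0.1]
opening: 1.002
```

Call:
{"name": "send_rows", "arguments": {"moves": [[[0,0,7.5,0,0,0,1],[0,0,7.5,0,0,0,1],[0,0,7.5,0,0,0,1],[0,0,7.5,0,0,0,1],[0,0,0,0,0,0,1]]]}}

```text
time_s: 13.65
position: [0.4561, 0.0508, 0.201]
tcp_rot: [[-0.515, 0.857, -0.004], [0.857, 0.515, 0.001], [0.002, -0.003, -1.0]]
force: [-0.2, -0.9, -1.1]
opening: 1.0
```

```bash
python3 - <<'E'
from h import *
st();m=camera_model('wrist')
im=capture('wrist')
mask_rects('wrist','cover_box',.078,m,4);mask_rects('wrist','tin',.056,m,2);mask_rects('wrist','slide_box',.032,m,2)
cv2.imwrite('pics/w7.png',cv2.resize(im[100:260,230:430],None,fx=4,fy=4,interpolation=cv2.INTER_CUBIC)[:600])
E
```

```text
t 13.65 p [0.4561 0.0508 0.201 ] jaw az 31.0 tilt [-0.004  0.001] open 1.000 F [-0.2 -0.9 -1.1] j [ -8.  19. 106.  -0.  54. -39.]
cover_box p0.87 px [378.  94.] ctr 451.0 146.7 size 33.4 33.2 ang 89.4
cover_box p0.83 px [284. 270.] ctr 460.6 -25.7 size 34.6 18.3 ang 34.1
cover_box p0.75 px [326. 197.] ctr 459.0 51.9 size 38.0 40.7 ang 31.0
tin p0.76 px [327. 182.] ctr 456.5 58.4 size 58.8 50.3 ang 27.1
slide_box p0.83 px [352. 220.] ctr 498.8 34.3 size 63.7 52.0 ang 68.6
```

View pics/w7.png

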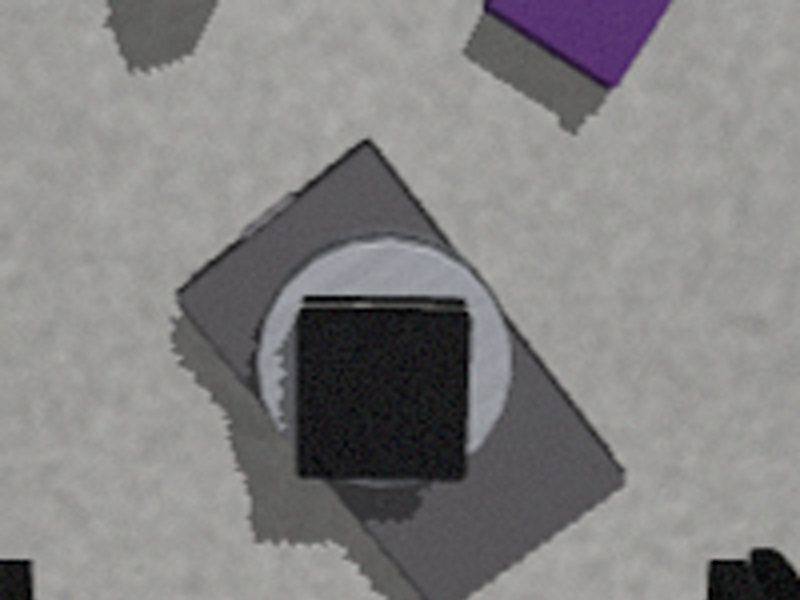

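```bash
python3 - <<'E'
from h import *
c=unproj('wrist',[325.75,198.75],.078)[0];print(c)
t=unproj('wrist',[[230+385/4,100+362/4]],.056)[0];print('tin~',t)
print('slide corners',unproj('wrist',[[230+367/4,100+140/4],[230+180/4,100+293/4],[230+625/4,100+475/4]],.032))
go(*c,.063)
E
```

```text
[0.46112474 0.05035352]
tin~ [0.46063882 0.0524915 ]
slide corners [[0.43148712 0.09260976]
 [0.41089679 0.03633085]
 [0.53287395 0.05400239]]
t 13.85 p [0.4567 0.0507 0.2019] jaw az 31.1 tilt [-0.002  0.   ] open 1.003 F [-0.3  0.3  0.1] j [ -8.  19. 106.  -0.  54. -39.]
shift cm [-0.28  0.38 13.89] turn z 0.0 | shift if turned first -0.26 0.36
```

Call:
{"name": "send_rows", "arguments": {"moves": [[[0,0,0,-0.3,0.4,3,1],[0,0,0,0,0,3.5,1],[0,0,0,0,0,3.5,1],[0,0,0,0,0,2.5,1],[0,0,0,0,0,1,1]]]}}

```text
time_s: 14.35
position: [0.4606, 0.0503, 0.0654]
tcp_rot: [[-0.516, 0.857, -0.004], [0.857, 0.516, 0.001], [0.003, -0.003, -1.0]]
force: [-0.1, -1.3, -0.0]
opening: 0.999
```

Call:
{"name": "send_rows", "arguments": {"moves": [[[0,0,0,0,0,0.3,1],[0,0,0,0,0,0,0],[0,0,0,0,0,0,-0.2],[0,0,0,0,0,0,-1],[0,0,0,0,0,0,-1]]]}}

```text
time_s: 14.85
position: [0.4627, 0.0501, 0.0655]
tcp_rot: [[-0.515, 0.857, 0.002], [0.857, 0.515, -0.0], [-0.001, 0.002, -1.0]]
force: [-0.9, -1.0, 0.0]
opening: 0.719
```

Call:
{"name": "send_rows", "arguments": {"moves": [[[0,0,0,0,0,0,-1],[0,0,0,0,0,0,-1],[0,0,0,0,0,0,-1],[0,0,0,0,0,0,-1],[0,0,0,0,0,0,-1]]]}}

```text
time_s: 15.35
position: [0.462, 0.0502, 0.0646]
tcp_rot: [[-0.515, 0.857, -0.0], [0.857, 0.515, -0.0], [0.0, -0.0, -1.0]]
force: [-0.7, -1.4, 3.2]
opening: 0.432
```

```bash
python3 - <<'E'
from h import *
st()
E
```

```text
t 15.35 p [0.462  0.0502 0.0646] jaw az 31.0 tilt [-0. -0.] open 0.432 F [-0.7 -1.4  3.2] j [ -8.  34. 112.  -0.  33. -39.]
```

Call:
{"name": "send_rows", "arguments": {"moves": [[[0,0,0,0,0,-1,-1],[0,0,0,0,0,-2.5,-1],[0,0,0,0,0,-3,-1],[0,0,0,0,0,-3,-1],[0,0,0,0,0,0,-1]]]}}

```text
time_s: 15.85
position: [0.4647, 0.05, 0.1633]
tcp_rot: [[-0.515, 0.857, 0.009], [0.857, 0.515, -0.001], [-0.005, 0.007, -1.0]]
force: [0.6, -0.5, -0.3]
opening: 0.432
```

Call:
{"name": "send_rows", "arguments": {"moves": [[[0,0,-7.3,0,0,0,-1],[0,0,-7.3,0,0,0,-1],[0,0,-7.3,0,0,0,-1],[0,0,-7.3,0,0,0,-1],[0,0,-7.3,0,0,0,-1]]]}}

```text
time_s: 16.35
position: [0.4614, 0.0503, 0.159]
tcp_rot: [[-0.926, 0.378, -0.001], [0.378, 0.926, 0.0], [0.001, -0.0, -1.0]]
force: [0.0, 0.0, 0.1]
opening: 0.435
```

```bash
python3 - <<'E'
from h import *
go(.5776,.3106,.13,67.5)
E
```

```text
t 16.35 p [0.4614 0.0503 0.159 ] jaw az 67.8 tilt [-0.001  0.   ] open 0.435 F [0.  0.  0.1] j [ -8.  24. 108.   0.  48. -75.]
shift cm [-0.92 28.5   2.88] turn z 0.3 | shift if turned first -0.78 28.5
```

Call:
{"name": "send_rows", "arguments": {"moves": [[[0,0,0,0,2,0,-1],[0,0,0,-0.1,4,0,-1],[0,0,0,-0.1,4,0,-1],[0,0,0,-0.2,4,0,-1],[0,0,0,-0.1,4,0,-1]]]}}

```text
time_s: 16.85
position: [0.5355, 0.2159, 0.1587]
tcp_rot: [[-0.924, 0.383, -0.002], [0.383, 0.924, -0.0], [0.001, -0.001, -1.0]]
force: [1.1, -1.2, -1.2]
opening: 0.434
```

Call:
{"name": "send_rows", "arguments": {"moves": [[[0,0,0,-0.1,4,1,-1],[0,0,0,-0.1,4,1,-1],[0,0,0,-0.1,2.5,1,-1],[0,0,0,0,0,0,-1],[0,0,0,0,0,0,-1]]]}}

```text
time_s: 17.35
position: [0.5774, 0.3102, 0.1281]
tcp_rot: [[-0.924, 0.382, -0.003], [0.382, 0.924, -0.002], [0.002, -0.003, -1.0]]
force: [0.0, -0.3, -0.5]
opening: 0.438
```

```bash
python3 - <<'E'
from h import *
m=camera_model('wrist')
im=capture('wrist');cv2.imwrite('pics/w8.png',im)
mask_rects('wrist','tray_cover',.008,m)
mask_rects('wrist','cover_box',.11,m,1)
p,R=st()
go(.5776,.3106,.016,67.5)
for k in(.004,.008,.012): print(k,proj('wrist',p+R@[.019,0,k],m))
E
```

```text
tray_cover p0.70 px [321. 187.] ctr 569.2 312.9 size 64.0 50.2 ang 67.6
cover_box p0.74 px [ 86. 137.] ctr 475.1 217.8 size 33.6 27.0 ang 88.8
t 17.50 p [0.5781 0.3092 0.1296] jaw az 67.4 tilt [-0.001 -0.001] open 0.431 F [ 0.   0.  -0.9] j [ 18.  39.  82.  -0.  59. -49.]
t 17.50 p [0.5781 0.3092 0.1296] jaw az 67.4 tilt [-0.001 -0.001] open 0.431 F [ 0.   0.  -0.9] j [ 18.  39.  82.  -0.  59. -49.]
shift cm [ 0.09  0.12 11.36] turn z -0.1 | shift if turned first 0.1 0.11
0.004 [[320.31747976 221.2860807 ]]
0.008 [[320.3622581  218.82714278]]
0.012 [[320.40515225 216.47167254]]
```

View pics/w8.png

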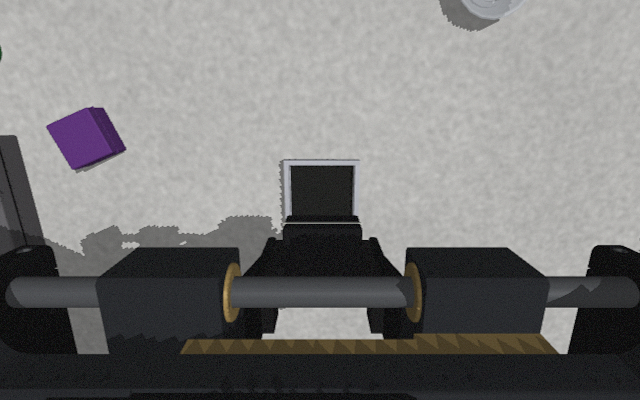

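Call:
{"name": "send_rows", "arguments": {"moves": [[[0,0,0,0.1,0.1,3,-1],[0,0,0,0,0,3,-1],[0,0,0,0,0,2.5,-1],[0,0,0,0,0,1.5,-1],[0,0,0,0,0,0.9,-1]]]}}

```text
time_s: 18.0
position: [0.5777, 0.3107, 0.0197]
tcp_rot: [[-0.923, 0.384, -0.001], [0.384, 0.923, -0.001], [0.001, -0.001, -1.0]]
force: [0.3, -0.0, -0.6]
opening: 0.43
```

Call:
{"name": "send_rows", "arguments": {"moves": [[[0,0,0,0,0,0.3,-1],[0,0,0,0,0,0.1,-1],[0,0,0,0,0,0.1,-1],[0,0,0,0,0,0,-1],[0,0,0,0,0,0,-1]]]}}

```text
time_s: 18.5
position: [0.5785, 0.3119, 0.0163]
tcp_rot: [[-0.924, 0.383, 0.001], [0.383, 0.924, 0.0], [-0.001, 0.001, -1.0]]
force: [0.6, -0.3, -1.3]
opening: 0.43
```

Call:
{"name": "send_rows", "arguments": {"moves": [[[0,0,0,0.1,0,0.1,-1],[0,0,0,0,0,0.1,-1],[0,0,0,0,0,0.1,-1],[0,0,0,0,0,0,-1],[0,0,0,0,0,0,-1]]]}}

```text
time_s: 19.0
position: [0.5771, 0.3121, 0.0124]
tcp_rot: [[-0.924, 0.383, -0.0], [0.383, 0.924, -0.0], [0.0, -0.0, -1.0]]
force: [0.5, 0.5, -0.2]
opening: 0.435
```

Call:
{"name": "send_rows", "arguments": {"moves": [[[0,0,0,0,0,0.1,-1],[0,0,0,0,0,0,-1],[0,0,0,0,0,0,-1],[0,0,0,0,0,0,-1],[0,0,0,0,0,0,-1]]]}}

```text
time_s: 19.5
position: [0.5773, 0.3121, 0.0117]
tcp_rot: [[-0.924, 0.383, 0.0], [0.383, 0.924, 0.0], [-0.0, 0.0, -1.0]]
force: [0.3, 0.6, 1.3]
opening: 0.433
```

Touching the floor lightly; one more half-millimetre, then release.

Call:
{"name": "send_rows", "arguments": {"moves": [[[0,0,0,0,0,0.05,-1],[0,0,0,0,0,0,-1],[0,0,0,0,0,0,0.1],[0,0,0,0,0,0,0.3],[0,0,0,0,0,0,1]]]}}

```text
time_s: 20.0
position: [0.5769, 0.312, 0.0106]
tcp_rot: [[-0.924, 0.383, -0.001], [0.383, 0.924, -0.0], [0.0, -0.0, -1.0]]
force: [-0.0, 0.2, 0.4]
opening: 0.619
```

Call:
{"name": "send_rows", "arguments": {"moves": [[[0,0,0,0,0,0,1],[0,0,0,0,0,0,1],[0,0,0,0,0,0,1],[0,0,0,0,0,0,1],[0,0,0,0,0,0,1]]]}}

```text
time_s: 20.5
position: [0.5771, 0.3121, 0.011]
tcp_rot: [[-0.924, 0.383, -0.0], [0.383, 0.924, 0.0], [0.0, 0.0, -1.0]]
force: [-0.9, 0.2, -0.2]
opening: 0.986
```

Call:
{"name": "send_rows", "arguments": {"moves": [[[0,0,0,0,0,-1,1],[0,0,0,0,0,-3,1],[0,0,0,0,0,-4,1],[0,0,0,0,0,-4,1],[0,0,0,0,0,-4,1]]]}}

```text
time_s: 21.0
position: [0.577, 0.312, 0.1733]
tcp_rot: [[-0.924, 0.383, 0.0], [0.383, 0.924, 0.0], [-0.0, 0.0, -1.0]]
force: [-0.0, 0.4, 0.5]
opening: 1.003
```

```bash
python3 - <<'E'
from h import *
m=camera_model('wrist');im=capture('wrist')
mask_rects('wrist','tray_cover',.008,m,1);mask_rects('wrist','cover_box',.025,m,2)
im=capture('top')
mask_rects('top','tray_cover',.008,None,1);mask_rects('top','cover_box',.025,None,4);mask_rects('top','tin',.056,None,2);mask_rects('top','slide_box',.032,None,2);mask_rects('top','tray_slide',.008,None,1);mask_rects('top','tray_tin',.008,None,1)
go(.4605,.0515,.20,70)
E
```

```text
tray_cover p0.56 px [320. 184.] ctr 577.3 310.1 size 64.2 65.3 ang 67.5
cover_box p0.95 px [116. 134.] ctr 459.1 160.1 size 39.0 47.2 ang 0.0
cover_box p0.87 px [323. 187.] ctr 575.5 313.5 size 39.3 41.7 ang 67.5
tray_cover p0.53 px [193. 195.] ctr 569.3 291.7 size 27.7 65.3 ang 66.2
cover_box p0.75 px [248. 239.] ctr 458.8 154.7 size 40.8 37.8 ang 89.5
cover_box p0.70 px [343. 229.] ctr 479.9 -72.7 size 36.8 38.7 ang 75.4
cover_box p0.57 px [189. 194.] ctr 568.8 295.8 size 4.4 27.9 ang 65.0
tin p0.82 px [290. 237.] ctr 459.4 53.6 size 57.7 57.5 ang 89.5
slide_box p0.88 px [295. 235.] ctr 470.8 44.9 size 64.5 113.9 ang 69.3
tray_slide p0.76 px [430. 282.] ctr 353.8 -276.3 size 91.6 137.6 ang 82.8
tray_tin p0.82 px [429. 192.] ctr 571.7 -283.3 size 88.0 86.4 ang 89.5
t 21.50 p [0.5763 0.3118 0.1694] jaw az 67.5 tilt [-0.003 -0.001] open 1.000 F [-0.2 -0.2  0.2] j [ 19.  36.  80.  -0.  64. -49.]
shift cm [  0.73 -28.48  -3.  ] turn z -2.5 | shift if turned first 1.98 -28.42
```

Call:
{"name": "send_rows", "arguments": {"moves": [[[0,0,0,0.1,-3.5,-0.4,1],[0,0,0,0.1,-3.6,-0.4,1],[0,0,0,0.1,-3.6,-0.4,1],[0,0,0,0.1,-3.6,-0.4,1],[0,0,0,0.1,-3.6,-0.4,1]]]}}

```text
time_s: 22.0
position: [0.5029, 0.1475, 0.1904]
tcp_rot: [[-0.924, 0.383, -0.002], [0.383, 0.924, -0.0], [0.001, -0.001, -1.0]]
force: [0.7, 0.4, 0.7]
opening: 1.003
```

Call:
{"name": "send_rows", "arguments": {"moves": [[[0,0,0,0.1,-3.6,-0.4,1],[0,0,0,0.1,-3.5,-0.4,1],[0,0,0,0,-3.5,0,1],[0,0,0,0,0,0,1],[0,0,0,0,0,0,1]]]}}

```text
time_s: 22.5
position: [0.4615, 0.0511, 0.1988]
tcp_rot: [[-0.923, 0.385, -0.0], [0.385, 0.923, 0.001], [0.001, 0.0, -1.0]]
force: [-0.6, 0.1, 0.3]
opening: 1.004
```

```bash
python3 - <<'E'
from h import *
st();m=camera_model('wrist')
im=capture('wrist');cv2.imwrite('pics/w9.png',im)
mask_rects('wrist','tin',.056,m,2);mask_rects('wrist','slide_box',.032,m,2)
for z in(.056,):
  a=np.linspace(0,6.283,4,endpoint=False);print(proj('wrist',[[.460+.03*np.cos(t),.053+.03*np.sin(t),z] for t in a],m).round(1).tolist())
go(.460,.053,.040)
E
```

```text
t 22.50 p [0.4615 0.0511 0.1988] jaw az 67.3 tilt [-0.     0.001] open 1.004 F [-0.6  0.1  0.3] j [ -8.  20. 106.   0.  54. -75.]
tin p0.63 px [322. 186.] ctr 458.7 52.1 size 58.5 62.0 ang 68.8
tin p0.39 px [546.   1.] ctr 386.9 277.1 size 20.1 2.9 ang 67.4
slide_box p0.87 px [314. 190.] ctr 469.3 44.3 size 62.7 112.8 ang 69.2
[[335.0, 216.6], [353.0, 176.0], [310.2, 158.5], [293.4, 200.2]]
t 22.65 p [0.462  0.0523 0.1989] jaw az 67.5 tilt [0. 0.] open 1.003 F [ 0.2 -0.1  0.2] j [ -7.  20. 106.   0.  54. -75.]
shift cm [ 0.21 -0.02 15.89] turn z 0.0 | shift if turned first 0.21 -0.01
```

View pics/w9.png

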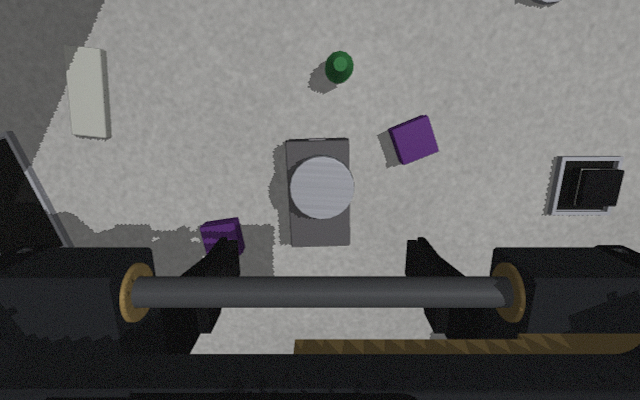

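Call:
{"name": "send_rows", "arguments": {"moves": [[[0,0,0,0.2,0,3.5,1],[0,0,0,0,0,4,1],[0,0,0,0,0,4,1],[0,0,0,0,0,3,1],[0,0,0,0,0,1.3,1]]]}}

```text
time_s: 23.15
position: [0.4586, 0.0535, 0.0382]
tcp_rot: [[-0.924, 0.381, -0.004], [0.381, 0.924, 0.001], [0.004, -0.001, -1.0]]
force: [-0.3, -0.1, -0.2]
opening: 1.004
```

Call:
{"name": "send_rows", "arguments": {"moves": [[[0,0,0,0,0,0.1,0.6],[0,0,0,0,0,0,0.3],[0,0,0,0,0,0,-1],[0,0,0,0,0,0,-1],[0,0,0,0,0,0,-1]]]}}

```text
time_s: 23.65
position: [0.4605, 0.0523, 0.041]
tcp_rot: [[-0.924, 0.383, 0.002], [0.383, 0.924, -0.0], [-0.002, 0.001, -1.0]]
force: [-0.7, 1.0, 3.2]
opening: 0.683
```

Call:
{"name": "send_rows", "arguments": {"moves": [[[0,0,0,0,0,0,-1],[0,0,0,0,0,0,-1],[0,0,0,0,0,0,-1],[0,0,0,0,0,0,-1],[0,0,0,0,0,0,-1]]]}}

```text
time_s: 24.15
position: [0.4605, 0.0523, 0.041]
tcp_rot: [[-0.924, 0.383, 0.002], [0.383, 0.924, -0.0], [-0.002, 0.001, -1.0]]
force: [-0.8, 2.2, 6.5]
opening: 0.681
```

```bash
python3 - <<'E'
from h import *
go(.5715,-.283,.15)
E
```

```text
t 24.15 p [0.4605 0.0523 0.041 ] jaw az 67.5 tilt [ 0.002 -0.   ] open 0.681 F [-0.8  2.2  6.5] j [ -7.  37. 113.   0.  30. -75.]
shift cm [-23.13 -26.71 -10.87] turn z 0.0 | shift if turned first -23.11 -26.72
```

Call:
{"name": "send_rows", "arguments": {"moves": [[[0,0,0,0,0,-1,-1],[0,0,0,0,0,-3,-1],[0,0,0,0,0,-3.5,-1],[0,0,0,0,0,-3.5,-1],[0,0,0,-1.1,-1.3,0,-1]]]}}

```text
time_s: 24.65
position: [0.4664, 0.0367, 0.1544]
tcp_rot: [[-0.925, 0.381, 0.008], [0.381, 0.925, -0.001], [-0.007, 0.002, -1.0]]
force: [1.1, 0.2, -0.5]
opening: 0.682
```

Call:
{"name": "send_rows", "arguments": {"moves": [[[0,0,0,-2.2,-2.54,0,-1],[0,0,0,-2.2,-2.54,0,-1],[0,0,0,-2.2,-2.54,0,-1],[0,0,0,-2.2,-2.54,0,-1],[0,0,0,-2.2,-2.54,0,-1]]]}}

```text
time_s: 25.15
position: [0.5175, -0.1247, 0.1506]
tcp_rot: [[-0.924, 0.383, -0.0], [0.383, 0.924, 0.0], [0.0, -0.0, -1.0]]
force: [-0.4, -0.1, -0.9]
opening: 0.679
```

Call:
{"name": "send_rows", "arguments": {"moves": [[[0,0,0,-2.2,-2.54,0,-1],[0,0,0,-2.2,-2.54,0,-1],[0,0,0,-2.2,-2.54,0,-1],[0,0,0,-2.2,-2.54,0,-1],[0,0,0,-2.2,-2.54,0,-1]]]}}

```text
time_s: 25.65
position: [0.5704, -0.284, 0.1504]
tcp_rot: [[-0.924, 0.383, -0.001], [0.383, 0.924, 0.001], [0.001, 0.0, -1.0]]
force: [0.1, 0.2, -1.6]
opening: 0.677
```

```bash
python3 - <<'E'
from h import *
m=camera_model('wrist')
im=capture('wrist');cv2.imwrite('pics/w10.png',im)
mask_rects('wrist','tray_tin',.008,m,1);mask_rects('wrist','tray_slide',.008,m,1)
go(.5715,-.283,.02)
E
```

```text
tray_tin p0.96 px [321. 180.] ctr 558.9 -280.2 size 85.4 61.9 ang 69.0
tray_slide p0.85 px [239.  14.] ctr 415.6 -288.9 size 92.9 32.3 ang 67.5
t 25.80 p [ 0.5708 -0.2851  0.1503] jaw az 67.3 tilt [ 0.001 -0.001] open 0.683 F [-1.  -0.3 -1.4] j [ -37.   36.   84.   -0.   60. -104.]
shift cm [ 0.03  0.23 13.02] turn z 0.0 | shift if turned first 0.02 0.22
```

View pics/w10.png

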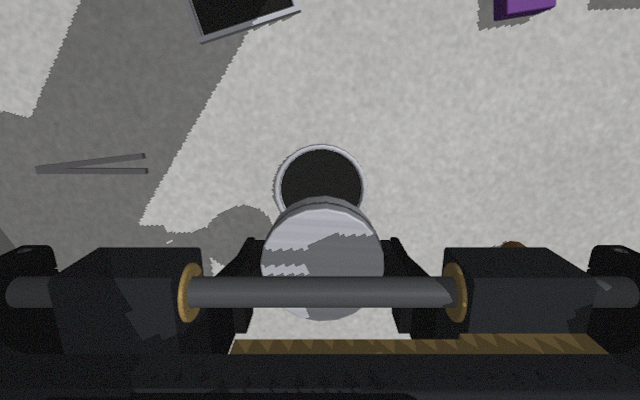

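Call:
{"name": "send_rows", "arguments": {"moves": [[[0,0,0,0,0.05,3,-1],[0,0,0,0,0,4,-1],[0,0,0,0,0,3.2,-1],[0,0,0,0,0,1.8,-1],[0,0,0,0,0,0.9,-1]]]}}

```text
time_s: 26.3
position: [0.5689, -0.28, 0.0191]
tcp_rot: [[-0.924, 0.382, -0.005], [0.382, 0.924, 0.004], [0.006, 0.002, -1.0]]
force: [0.2, 0.6, -1.4]
opening: 0.682
```

Call:
{"name": "send_rows", "arguments": {"moves": [[[0,0,0,0,0,0.3,-1],[0,0,0,0,0,0.1,-1],[0,0,0,0,0,0.1,-1],[0,0,0,0,0,0,-1],[0,0,0,0,0,0,-1]]]}}

```text
time_s: 26.8
position: [0.5714, -0.2827, 0.017]
tcp_rot: [[-0.924, 0.383, 0.001], [0.383, 0.924, -0.001], [-0.001, -0.0, -1.0]]
force: [-0.3, 0.3, -0.7]
opening: 0.682
```

Call:
{"name": "send_rows", "arguments": {"moves": [[[0,0,0,0.1,0,0.1,-1],[0,0,0,0,0,0.1,-1],[0,0,0,0,0,0.1,-1],[0,0,0,0,0,0,-1],[0,0,0,0,0,0,-1]]]}}

```text
time_s: 27.3
position: [0.57, -0.282, 0.0129]
tcp_rot: [[-0.924, 0.383, -0.0], [0.383, 0.924, 0.0], [0.0, 0.0, -1.0]]
force: [-0.1, 0.1, 0.1]
opening: 0.68
```

Call:
{"name": "send_rows", "arguments": {"moves": [[[0,0,0,0,0,0.1,-1],[0,0,0,0,0,0,-1],[0,0,0,0,0,0,-1],[0,0,0,0,0,0,-1],[0,0,0,0,0,0,-1]]]}}

```text
time_s: 27.8
position: [0.5701, -0.2821, 0.0121]
tcp_rot: [[-0.924, 0.383, 0.0], [0.383, 0.924, -0.0], [-0.0, -0.0, -1.0]]
force: [-0.4, -0.1, -0.8]
opening: 0.677
```

Call:
{"name": "send_rows", "arguments": {"moves": [[[0,0,0,0,0,0.05,-1],[0,0,0,0,0,0.05,-1],[0,0,0,0,0,0,-1],[0,0,0,0,0,0,-1],[0,0,0,0,0,0,-1]]]}}

```text
time_s: 28.3
position: [0.5701, -0.2821, 0.012]
tcp_rot: [[-0.924, 0.383, 0.0], [0.383, 0.924, -0.0], [-0.0, -0.0, -1.0]]
force: [-1.4, 0.1, 5.5]
opening: 0.679
```

Call:
{"name": "send_rows", "arguments": {"moves": [[[0,0,0,0,0,0,0.5],[0,0,0,0,0,0,1],[0,0,0,0,0,0,1],[0,0,0,0,0,0,1],[0,0,0,0,0,0,1]]]}}

```text
time_s: 28.8
position: [0.5699, -0.2819, 0.0108]
tcp_rot: [[-0.924, 0.383, -0.0], [0.383, 0.924, 0.0], [0.0, 0.0, -1.0]]
force: [-0.8, 0.6, -0.7]
opening: 0.974
```

Call:
{"name": "send_rows", "arguments": {"moves": [[[0,0,0,0,0,0,1],[0,0,0,0,0,0,1],[0,0,0,0,0,0,1],[0,0,0,0,0,0,1],[0,0,0,0,0,-1,1]]]}}

```text
time_s: 29.3
position: [0.569, -0.2813, 0.0201]
tcp_rot: [[-0.924, 0.383, -0.003], [0.383, 0.924, 0.002], [0.003, 0.001, -1.0]]
force: [0.1, -0.3, -0.2]
opening: 0.997
```

Call:
{"name": "send_rows", "arguments": {"moves": [[[0,0,0,0,0,-3,1],[0,0,0,0,0,-3,1],[0,0,0,0,0,-4,1],[0,0,0,0,0,-4,1],[0,0,0,0,0,-3,1]]]}}

```text
time_s: 29.8
position: [0.5707, -0.2825, 0.1947]
tcp_rot: [[-0.924, 0.383, 0.003], [0.383, 0.924, -0.002], [-0.004, -0.001, -1.0]]
force: [0.6, 0.3, -0.1]
opening: 1.0
```

```bash
python3 - <<'E'
from h import *
m=camera_model('wrist');im=capture('wrist')
mask_rects('wrist','tray_tin',.008,m,1);mask_rects('wrist','tin',.027,m,1)
capture('top')
mask_rects('top','slide_box',.032,None,1);mask_rects('top','tin',.027,None,1)
go(.470,.0445,.20,69.3)
E
```

```text
tray_tin p0.86 px [320. 179.] ctr 570.0 -284.3 size 84.8 85.0 ang 67.5
tin p0.60 px [323. 181.] ctr 568.1 -280.6 size 59.0 61.1 ang 67.5
tin p0.74 px [422. 191.] ctr 571.2 -260.5 size 27.4 58.9 ang 82.0
t 30.10 p [ 0.569  -0.2813  0.1899] jaw az 67.5 tilt [-0.002  0.002] open 1.000 F [-0.6  0.7 -0. ] j [ -36.   33.   82.   -0.   65. -104.]
shift cm [21.63 26.3  -0.93] turn z -1.8 | shift if turned first 20.78 26.98
```

Tin is seated (about 4 mm off centre). Back to the slide box.

Call:
{"name": "send_rows", "arguments": {"moves": [[[0,0,0,2.2,2.63,-0.2,1],[0,0,0,2.2,2.63,-0.2,1],[0,0,0,2.2,2.63,-0.2,1],[0,0,0,2.2,2.63,-0.2,1],[0,0,0,2.2,2.63,-0.2,1]]]}}

```text
time_s: 30.6
position: [0.5171, -0.1167, 0.1993]
tcp_rot: [[-0.924, 0.384, -0.004], [0.384, 0.924, 0.002], [0.004, 0.0, -1.0]]
force: [-0.3, 0.3, -0.3]
opening: 0.996
```

Call:
{"name": "send_rows", "arguments": {"moves": [[[0,0,0,2.2,2.63,0,1],[0,0,0,2.2,2.63,0,1],[0,0,0,2.2,2.63,0,1],[0,0,0,2.2,2.63,0,1],[0,0,-1.8,1.8,2.63,0,1]]]}}

```text
time_s: 31.1
position: [0.4689, 0.0452, 0.1995]
tcp_rot: [[-0.935, 0.353, -0.005], [0.353, 0.935, 0.001], [0.005, -0.001, -1.0]]
force: [-0.6, 0.7, 0.7]
opening: 0.999
```

```bash
python3 - <<'E'
from h import *
st();st();m=camera_model('wrist')
im=capture('wrist');cv2.imwrite('pics/w11.png',im)
mask_rects('wrist','slide_box',.032,m,2)
go(.470,.0445,.011,69.3)
E
```

```text
t 31.10 p [0.4689 0.0452 0.1995] jaw az 69.3 tilt [-0.005  0.001] open 0.999 F [-0.6  0.7  0.7] j [ -8.  21. 105.   0.  55. -77.]
t 31.10 p [0.4689 0.0452 0.1995] jaw az 69.3 tilt [-0.005  0.001] open 0.999 F [-0.6  0.7  0.7] j [ -8.  21. 105.   0.  55. -77.]
slide_box p0.91 px [321. 183.] ctr 469.9 45.0 size 63.1 112.0 ang 68.6
t 31.20 p [0.4681 0.0469 0.1995] jaw az 69.5 tilt [-0.006  0.002] open 0.999 F [-0.8 -0.6 -1. ] j [ -8.  20. 105.   0.  55. -78.]
shift cm [-0.38 -0.15 18.84] turn z 0.2 | shift if turned first -0.27 -0.16
```

View pics/w11.png

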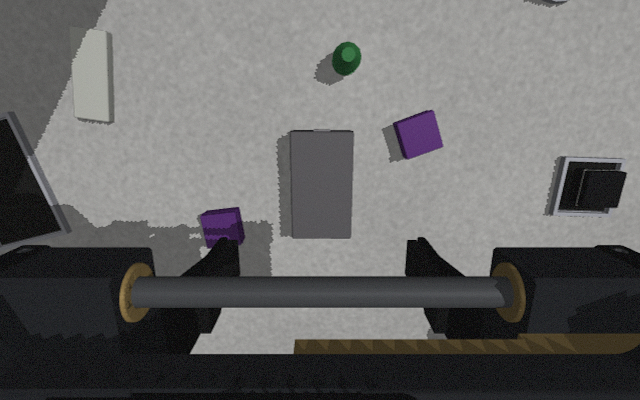

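Call:
{"name": "send_rows", "arguments": {"moves": [[[0,0,0,-0.1,-0.1,4,1],[0,0,0,0,0,4,1],[0,0,0,0,0,4,1],[0,0,0,0,0,4,1],[0,0,0,0,0,1.8,1]]]}}

```text
time_s: 31.7
position: [0.4695, 0.0419, 0.0191]
tcp_rot: [[-0.935, 0.355, -0.007], [0.355, 0.935, 0.001], [0.007, -0.002, -1.0]]
force: [-0.5, 0.7, 0.1]
opening: 1.001
```

Call:
{"name": "send_rows", "arguments": {"moves": [[[0,0,0,0,0,0.6,1],[0,0,0,0,0,0.2,1],[0,0,0,0,0,0,1],[0,0,0,0,0,0,0.6],[0,0,0,0,0,0,-1]]]}}

```text
time_s: 32.2
position: [0.4726, 0.0423, 0.0161]
tcp_rot: [[-0.935, 0.354, 0.002], [0.354, 0.935, -0.0], [-0.002, 0.0, -1.0]]
force: [-0.0, -0.0, 0.5]
opening: 0.892
```

Call:
{"name": "send_rows", "arguments": {"moves": [[[0,0,0,0,0,0,-1],[0,0,0,0,0,0,-1],[0,0,0,0,0,0,-1],[0,0,0,0,0,0,-1],[0,0,0,0,0,0,-1]]]}}

```text
time_s: 32.7
position: [0.4722, 0.0424, 0.0156]
tcp_rot: [[-0.935, 0.354, 0.001], [0.354, 0.935, -0.0], [-0.001, 0.0, -1.0]]
force: [-0.8, 0.4, 5.1]
opening: 0.706
```

Call:
{"name": "send_rows", "arguments": {"moves": [[[0,0,0,0,0,0,-1],[0,0,0,0,0,0,-1],[0,0,0,0,0,-1,-1],[0,0,0,0,0,-2,-1],[0,0,0,0,0,-3,-1]]]}}

```text
time_s: 33.2
position: [0.4704, 0.0425, 0.0748]
tcp_rot: [[-0.935, 0.354, -0.004], [0.354, 0.935, 0.001], [0.004, -0.001, -1.0]]
force: [0.2, -0.6, -1.1]
opening: 0.713
```

```bash
python3 - <<'E'
from h import *
go(.354,-.2765,.10,83)
E
```

```text
t 33.20 p [0.4704 0.0425 0.0748] jaw az 69.3 tilt [-0.004  0.001] open 0.713 F [ 0.2 -0.6 -1.1] j [ -8.  33. 111.  -0.  36. -78.]
shift cm [ -0.39 -33.96  -2.49] turn z -13.7 | shift if turned first 7.67 -33.08
```

Call:
{"name": "send_rows", "arguments": {"moves": [[[0,0,-6.85,0,0,-2,-1],[0,0,-6.85,0,0,-2,-1],[0,0,0,0.4,-1.5,-1,-1],[0,0,0,0.7,-3,0,-1],[0,0,0,0.7,-3,0,-1]]]}}

```text
time_s: 33.7
position: [0.4445, -0.0302, 0.1259]
tcp_rot: [[-0.993, 0.12, 0.001], [0.12, 0.993, -0.001], [-0.001, -0.0, -1.0]]
force: [0.2, -0.3, -1.2]
opening: 0.711
```

Call:
{"name": "send_rows", "arguments": {"moves": [[[0,0,0,0.7,-3,0,-1],[0,0,0,0.7,-3,0,-1],[0,0,0,0.7,-3,0,-1],[0,0,0,0.7,-3,0,-1],[0,0,0,0.7,-3,0,-1]]]}}

```text
time_s: 34.2
position: [0.3908, -0.1753, 0.1254]
tcp_rot: [[-0.992, 0.122, -0.0], [0.122, 0.992, 0.0], [0.0, 0.0, -1.0]]
force: [0.2, -0.5, -0.8]
opening: 0.708
```

Call:
{"name": "send_rows", "arguments": {"moves": [[[0,0,0,0.7,-3,0,-1],[0,0,0,0.7,-3,0,-1],[0,0,0,0.7,-3,0,-1],[0,0,0,0.3,-1.6,0,-1],[0,0,0,0,0,0,-1]]]}}

```text
time_s: 34.7
position: [0.3547, -0.2792, 0.1254]
tcp_rot: [[-0.992, 0.125, 0.001], [0.125, 0.992, -0.002], [-0.001, -0.002, -1.0]]
force: [0.0, 0.5, -0.5]
opening: 0.71
```

```bash
python3 - <<'E'
from h import *
m=camera_model('wrist');im=capture('wrist');cv2.imwrite('pics/w12.png',im)
mask_rects('wrist','tray_slide',.008,m,1)
go(.354,-.2765,.03,83)
E
```

```text
tray_slide p0.58 px [322. 128.] ctr 296.9 -271.9 size 88.7 26.2 ang 82.8
t 34.80 p [ 0.3544 -0.2761  0.1251] jaw az 82.9 tilt [-0.001  0.001] open 0.709 F [ 0.1  0.1 -1.1] j [ -52.   27.  112.    0.   41. -135.]
shift cm [ 0.03 -0.05  9.51] turn z -0.1 | shift if turned first 0.04 -0.04
```

View pics/w12.png

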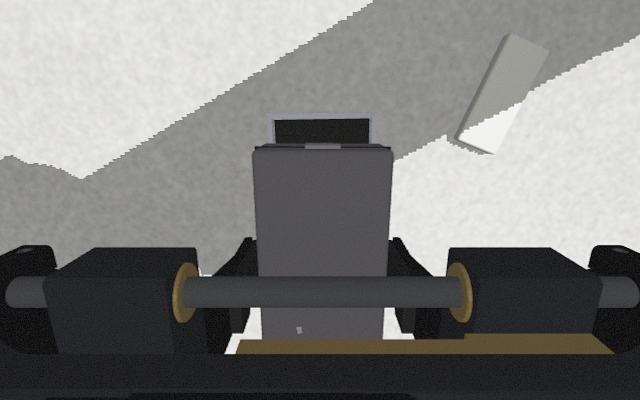

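Call:
{"name": "send_rows", "arguments": {"moves": [[[0,0,0,0,-0.1,2.5,-1],[0,0,0,0,0,3,-1],[0,0,0,0,0,2.4,-1],[0,0,0,0,0,1.3,-1],[0,0,0,0,0,0.6,-1]]]}}

```text
time_s: 35.3
position: [0.3544, -0.2756, 0.026]
tcp_rot: [[-0.993, 0.121, -0.002], [0.121, 0.993, 0.003], [0.003, 0.003, -1.0]]
force: [0.5, 0.0, -0.6]
opening: 0.71
```

Call:
{"name": "send_rows", "arguments": {"moves": [[[0,0,0,0,0,0.2,-1],[0,0,0,0,0,0.1,-1],[0,0,0,0,0,0.1,-1],[0,0,0,0,0,0.1,-1],[0,0,0,0,0,0,-1]]]}}

```text
time_s: 35.8
position: [0.355, -0.2779, 0.0224]
tcp_rot: [[-0.992, 0.122, 0.001], [0.122, 0.992, -0.001], [-0.001, -0.001, -1.0]]
force: [0.9, -0.2, -0.9]
opening: 0.71
```

```bash
python3 - <<'E'
from h import *
m=camera_model('wrist');im=capture('wrist')
st();cv2.imwrite('pics/w13.png',im[60:300,200:440])
E
```

```text
t 35.85 p [ 0.3549 -0.2779  0.0224] jaw az 83.0 tilt [ 0.    -0.001] open 0.712 F [-0.4  0.  -2. ] j [ -52.   39.  115.   -0.   25. -135.]
```

Call:
{"name": "send_rows", "arguments": {"moves": [[[0,0,0,0,0,0.1,-1],[0,0,0,0,0,0.1,-1],[0,0,0,0,0,0.1,-1],[0,0,0,0,0,0,-1],[0,0,0,0,0,0,-1]]]}}

```text
time_s: 36.35
position: [0.3548, -0.2777, 0.019]
tcp_rot: [[-0.992, 0.122, -0.0], [0.122, 0.992, 0.0], [0.0, 0.0, -1.0]]
force: [-0.2, -0.3, -0.6]
opening: 0.708
```

Call:
{"name": "send_rows", "arguments": {"moves": [[[0,0,0,0,0,0.1,-1],[0,0,0,0,0,0,-1],[0,0,0,0,0,0,-1],[0,0,0,0,0,0,-1],[0,0,0,0,0,0,-1]]]}}

```text
time_s: 36.85
position: [0.3548, -0.2777, 0.0186]
tcp_rot: [[-0.992, 0.122, 0.0], [0.122, 0.992, -0.0], [-0.0, -0.0, -1.0]]
force: [-1.3, 0.4, 5.7]
opening: 0.71
```

Call:
{"name": "send_rows", "arguments": {"moves": [[[0,0,0,0,0,0,0.6],[0,0,0,0,0,0,1],[0,0,0,0,0,0,1],[0,0,0,0,0,0,1],[0,0,0,0,0,0,1]]]}}

```text
time_s: 37.35
position: [0.3548, -0.2777, 0.018]
tcp_rot: [[-0.992, 0.122, -0.0], [0.122, 0.992, 0.0], [0.0, 0.0, -1.0]]
force: [-0.1, -0.2, -0.0]
opening: 0.982
```

Call:
{"name": "send_rows", "arguments": {"moves": [[[0,0,0,0,0,0,1],[0,0,0,0,0,0,1],[0,0,0,0,0,0,1],[0,0,0,0,0,0,1],[0,0,0,0,0,-1,1]]]}}

```text
time_s: 37.85
position: [0.3543, -0.2771, 0.0276]
tcp_rot: [[-0.992, 0.122, -0.001], [0.122, 0.992, 0.002], [0.002, 0.002, -1.0]]
force: [-0.2, 0.5, 0.5]
opening: 1.0
```

Call:
{"name": "send_rows", "arguments": {"moves": [[[0,0,0,0,0,-3,1],[0,0,0,0,0,-4,1],[0,0,0,0,0,-4,1],[0,0,0,0,0,-4,1],[0,0,0,0,0,-3,1]]]}}

```text
time_s: 38.35
position: [0.3549, -0.2778, 0.2112]
tcp_rot: [[-0.993, 0.122, 0.002], [0.122, 0.993, -0.003], [-0.002, -0.002, -1.0]]
force: [0.4, -0.9, -1.6]
opening: 0.995
```

Call:
{"name": "send_rows", "arguments": {"moves": [[[0,0,0,-2,4,0,1],[0,0,0,-2,4,0,1],[0,0,0,-2,4,0,1],[0,0,0,-2,4,0,1],[0,0,0,-2,4,0,1]]]}}

```text
time_s: 38.85
position: [0.4789, -0.0897, 0.2089]
tcp_rot: [[-0.992, 0.123, 0.001], [0.123, 0.992, -0.0], [-0.001, -0.0, -1.0]]
force: [1.0, -0.0, 0.1]
opening: 0.999
```

```bash
python3 - <<'E'
from h import *
st()
capture('top')
for t,z,n in[('tray_slide',.008,1),('slide_box',.035,2),('tray_tin',.008,1),('tin',.027,1),('tray_cover',.008,1),('cover_box',.025,4),('tray_objective',.008,1),('objective',.02,2),('oil_bottle',.05,1),('beaker',.05,1)]: mask_rects('top',t,z,None,n)
capture('scene')
for t in('oil_bottle','beaker','objective','cover_box','slide_box'):print(t,[(np.round(d['location'],3).tolist(),round(d['p'],2)) for d in spot_in('scene',t)][:4])
E
```

```text
t 38.85 p [ 0.4789 -0.0897  0.2089] jaw az 83.0 tilt [ 0.001 -0.   ] open 0.999 F [ 1.  -0.   0.1] j [ -24.   21.  102.   -0.   57. -107.]
tray_slide p0.73 px [177. 278.] ctr 370.0 323.6 size 33.2 25.8 ang 89.5
tray_tin p0.71 px [185. 191.] ctr 577.7 310.5 size 67.7 65.4 ang 67.8
tin p0.64 px [431. 190.] ctr 571.3 -285.1 size 59.0 44.9 ang 12.4
tray_cover p0.82 px [184. 191.] ctr 576.8 310.5 size 67.1 65.3 ang 67.7
cover_box p0.67 px [248. 239.] ctr 457.6 153.6 size 38.5 35.4 ang 89.5
cover_box p0.57 px [183. 190.] ctr 576.9 311.0 size 45.2 36.4 ang 71.1
tray_objective p0.80 px [177. 281.] ctr 362.6 322.4 size 54.9 53.8 ang 64.4
objective p0.58 px [267. 278.] ctr 367.7 109.2 size 25.0 26.3 ang 44.6
oil_bottle p0.57 px [367. 138.] ctr 693.9 -131.0 size 23.9 27.1 ang 88.7
beaker p0.86 px [250. 137.] ctr 700.3 147.9 size 48.4 40.8 ang 46.0
oil_bottle [([0.702, -0.139, 0.03], 0.71)]
beaker [([0.7, 0.134, 0.034], 0.86)]
objective [([0.369, 0.1, 0.027], 0.5), ([0.374, 0.313, 0.032], 0.43)]
cover_box [([0.578, 0.302, 0.027], 0.69), ([0.46, 0.144, 0.024], 0.56), ([0.362, -0.283, 0.034], 0.41)]
slide_box [([0.36, -0.284, 0.038], 0.75)]
```

Call:
{"name": "send_rows", "arguments": {"moves": [[[0,0,0,0,4,0,1],[0,0,0,0,4,0,1],[0,0,0,0,4,0,1],[0,0,0,0,4,0,1],[0,0,0,0,0,0,1]]]}}

```text
time_s: 40.2
position: [0.498, 0.0714, 0.2081]
tcp_rot: [[-0.993, 0.117, 0.0], [0.117, 0.993, 0.001], [-0.0, 0.002, -1.0]]
force: [-0.6, 0.4, -0.6]
opening: 1.003
```

```bash
python3 - <<'E'
from h import *
im=capture('top')
for t,z,n in[('tray_slide',.008,2),('slide_box',.035,3),('tray_tin',.008,2),('tin',.027,1),('objective',.02,3)]: mask_rects('top',t,z,None,n)
# thresholded pieces round the slide tray and the objective, as a check without the nets
g=cv2.cvtColor(im,cv2.COLOR_BGR2GRAY)
print(g[240:325:4,400:462:3])
print(g[268:294:2,166:194:2])
E
```

```text
tray_slide p0.61 px [430. 283.] ctr 353.2 -276.7 size 93.3 138.3 ang 84.2
slide_box p0.81 px [431. 282.] ctr 355.4 -273.0 size 71.9 111.4 ang 82.8
tray_tin p0.82 px [428. 192.] ctr 570.4 -282.2 size 85.5 83.9 ang 89.5
tray_tin p0.25 px [176. 279.] ctr 367.7 325.8 size 33.3 25.8 ang 89.5
tin p0.76 px [429. 191.] ctr 569.7 -277.6 size 64.9 58.2 ang 89.5
objective p0.67 px [176. 279.] ctr 367.9 322.3 size 33.1 25.5 ang 89.5
[[ 87  88  86  89  91  87  90  92  88  89  89  91  93  91  92  89  91  90
   92  89  88]
 [ 91  87  89  85  89  90  90  90  95  90  90  90  87  87  91  89  91  90
   90  91  91]
 [ 89  87  88  90  90  90  94  89  90  91  87  91  93  90  88  91  93  89
   92  90  88]
 [ 86  87  87  86  90  91  92  91  90  93  92  92  85  91  93  94  93  93
   90  90  89]
 [149  86  89  90  91  81  14  11  30  39  52  74  74  85  92  92  93  89
   87  89  89]
 [145 145 147 131  91  68  18  37  56  54  57  53  50  44  39  32  58  91
   89  89  89]
 [146 146 149 147 109  59  26  46  53  54  53  54  53  52  53  52  65  91
   90  89  89]
 [146 146 149 148 133  70  50  48  54  53  50  53  5
[... 1351 characters left out ...]
3 148 133 148 147 138 130 111  82  73  67  68  71]
 [149 145 150 141 107  46  43  38 118 110  72  66  67  65]
 [143 147 137  66  61  54  41  31  18  32  67  65  65  63]
 [142 151  88  88  64  55  57  37  32  13  61  62  61  65]
 [145 122 104 105 116  60  53  49  44  17  60  63  63  64]
 [145 102 107  91 103  57  57  49  40  16  60  64  63  60]
 [145 100  71 108  81  66  62  40  34  16  58  60  60  61]
 [145 122  31  69  75  64  40  29  22  17  58  59  58  61]
 [146 162  66  25  29  29  27  29  23  19  79  57  61  59]
 [141 145 141  50  22  24  25  23  57 138  96  55  55  50]
 [144 144 148 153 123  82  79 124 138  96 122  53  54  36]
 [146 145 148 144 141 150 148 137 142 147 151  68  42  38]]
```

```bash
python3 -c "
from rig import bot
print(bot.hand_in())"
```

```text
the job is handed in; nothing more can be done
None
```

I took the stack apart from the top down, set each part in its own tray and handed the job in at about 41 s on the robot clock. The hand-in reports no verdict.

**Placing:** Each part met its tray floor gently at the expected height, except the objective:
- I began lifting it before the fingers had fully closed, so it was held about 7 mm lower in the fingers than planned.
- It pressed on its tray with up to about 27 N (limit 40 N) before I backed off. The wrist and scene pictures then showed it standing on the tray floor, and I released it there.

**Last checks:**

| Part | Off tray centre | Camera |
|---|---|---|
| Cover-glass box | about 4 mm | wrist |
| Tin | about 4 mm | wrist |
| Slide box | about 4 mm, within about 1.5° of the tray's long axis | top |
| Objective | within about 6 mm, partly parallax from its height | top |

The limits are 13 mm, and 14.5 mm for the slide box.

- **Bystanders:** the oil bottle and beaker were found within about 4 mm of where they started.
- **Disagreements:** in the last checks the networks sometimes gave a wrong label, such as the green look-alike as the objective, or a tray under another tray's name. I judged these by position. Part of the tray was also hidden by the arm in one top picture, so I moved the arm and looked again.
- **Pictures:** I reached the limit of 16 viewed pictures before the slide box was set down, so its final placement was checked from numbers and contact force only.

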